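# Feed a bar under the saw guard with the push stick

### The arm

A 6-joint arm with a two-finger parallel gripper is mounted at the origin on the work surface. World frame = base frame: x ahead of the robot, y to its left, z up, the work surface at z = 0. Lengths are in m, angles in rad, forces in N, time in s.
With the tool pointing down it reaches from about 0.4 to 0.825 m from the base axis. Payload 7 kg.
Tool frame: the origin (TCP) lies between the finger pads; the fingertips stand 11 mm ahead of it and the grasp point (between the pads) lies 8 mm behind it; x points along the fingers, z is the direction in which the jaws open and shut, and the axes are right-handed (so a half turn about x gives the same grasp; the last joint's range is limited). The gripper opens to 88 mm and grips with 3 to 60 N. Pads are 19 mm wide; open, the fingers measure 130 mm over their backs; the gripper's body (78 mm by 193 mm) begins 47 mm behind the grasp point.
Start: joints at [-1.025, 0.359, 0.012, 0, -1.224, -0.288], TCP at [0.172, -0.653, 0.238] pointing down, gripper open.
Joint ranges: [-3.07, 3.07], [-1.43, 2.12], [-1.02, 1.25], [-3.03, 1.67], [-3.05, -0], [-3.03, 3.03]. Speed limits (rad/s): [2.39, 2.39, 3.01, 3.14, 3.14, 3.14].

### API

Orientations are given as [roll, pitch, yaw] about the fixed x, y, z axes, in that order (R = Rz(yaw) Ry(pitch) Rx(roll)).
In Python, from station import arm gives the robot as it stands.
- The arm moves only by the tool jog_arm, never from a script. Its argument "motion" is a list of rows, each an object of numbers: "dx", "dy", "dz": the shift along the tool's x, y, z in m; "twist": the turn about the tool's x in degrees. In form: [{"dx": .., "dy": .., "dz": .., "twist": ..}, ...]. A call has 1 to 20 rows; each row is the pose to reach, as a shift and turn from the pose commanded when the call began, along the tool's axes at that moment; what a row does not reach only later rows make up. A row lasts 1/12 s, in which the tool goes at most 41.7 mm and 7.16 degrees, less where a joint would pass 70% of its speed; a pose out of reach is approached as far as the arm can. A call with a gripper value outside its range is refused whole. "gripper" is the finger opening in m, from 0 to 0.0876, set as the call begins (left out, the last holds). The fingers move at their own pace and stop on an object; "newtons" is the grip in N (left out, the last holds). Time passes only in rows, so rows that repeat a pose let the fingers close. It gives the time, the measured TCP pose, the force and the opening at its end, in the units of the state.
- arm.get_state(): the state, without advancing time (a new reading comes with each control period).
- arm.grab_frame(name): name is "scene" or "top" or "wrist"; returns the picture (384x512x3 uint8, red, green, blue); there is no depth.
- arm.camera_model(name): a dict with "camera_matrix" (3x3 intrinsics, pixels), "k1" (the pictures are not rectified: a ray, as slopes to the right and down, at radius r is drawn at 1 + k1 r^2 times it, then the intrinsics apply), "eye" and "attitude" of the camera in the world. Camera axes: x right, y down, z forward; pixel columns grow to the right and rows downward; lengths in m; the calibration is good to about 2 mm. A picture is of the moment at which its call begins: read the wrist's pose just before it. camera_model takes no time and is no camera call; for the wrist camera it gives the pose at the moment of the call.
- arm.job_done(): hands the job in, once; it reports no verdict.
The state is a dict: "t": time; "q": joint angles; "qd": joint speeds; "joint_efforts": joint torques, N m; "eef_pos": TCP position; "ee_rot": TCP orientation; "force": force on the tool from outside, world axes, zero at the start; "moment": the same for the moment, N m; "width": finger opening in m.
Only numpy, scipy, OpenCV 4.12 (cv2) and the standard library are available. Lean on these libraries where they do the work, as an engineer would, in place of code of your own. Each camera call takes 0.05 s, during which the arm holds its last target.

### The job

Take the red push stick and, touching the aluminium bar with nothing but the stick, feed the bar all the way through the low yellow-edged opening of the saw's guard until it is seated against the sprung length stop inside. The stop may be set anywhere, so go by feel: press the bar home with about 12 N for about half a second and never push it with more than 20 N. Then draw the stick out and lay it flat on the bench beside the saw without dropping it, leaving the bar against the stop and the other things on the bench where they are.

Things in the scene. Friction and masses are not known exactly. Their poses are not given: they have to be found in the camera images.
- saw: Grey chop saw fixed to the bench. Its flat dark steel bed lies 60 mm above the bench, x from -70 to +80 mm, y from -270 to +290 mm. Origin: at bench height, under the middle of the mouth of the guarded lane; z up, +y = feed direction into the lane. Inside, the lane runs straight, 54 mm wide, to y = 210 mm, between grey walls under a clear cover whose top is 47 mm above the bed.
- mouth (a point): Middle of the mouth of the guarded lane, on the bed's surface, axes as the saw's. The opening is 54 mm wide, 42 mm high, under a yellow bar 90 mm wide that rises to 62 mm above the bed. Before it two yellow guide plates, 30 mm high, flare from 54 mm apart at the mouth to about 90 mm apart 40 mm before it.
- saw_head (a point): Top of the raised saw head, which stands over the lane from 100 mm behind the mouth; up to 395 mm above the bench.
- bar_center (a point): Solid aluminium bar, the workpiece, 50 (its x) x 120 (its y) x 30 mm (its z), about 0.45 kg, lying loose on the saw bed before the mouth, its long y axis roughly along the feed. This point is its centre, 15 mm above the bed; axes as the bar's, +y towards the mouth.
- bar_tail (a point): The middle of the bar's rear end face (the face away from the mouth), 60 mm behind bar_center; same axes.
- stick_grip (a point): Red plastic push stick, 0.16 kg, lying flat on the bench: a straight shaft 18 mm wide (its y) and 30 mm high (its z) along its x axis, with a flat pushing head (44 mm wide, 14 mm thick, 30 mm high) at the front, its face 150 mm ahead of this point along +x, and a round butt of 38 mm diameter at the rear, ending 114 mm behind this point. This point is where to grip it: on the shaft's centre line, half-way up (15 mm above its underside).
- feeler (a joint): Light orange feeler pin (under 1 N) of the length stop in the lane, travel in m: 0 = untouched, grows as the bar pushes it in. It stands 10 to 22 mm out of the stop's black rubber pad, differently each time, so it shows the bar near, not seated. The stiff pad gives a millimetre or two; the bar meets it with its rear end 15 to 55 mm inside the mouth.
- discs: Bystander: stack of blue and brown sanding discs, 115 mm in diameter, 36 mm high. Origin: centre of its underside.
- clamp: Bystander: steel ring clamp, 68 mm in diameter, 12 mm high. Origin: centre of its underside.
- tray: Bystander: small open blue tray, 90 x 70 mm, 30 mm high. Origin: centre of its underside.
- roll: Bystander: upright brown roll of abrasive, 48 mm in diameter, 50 mm high. Origin: centre of its underside.
Not all that is in view belongs to the job. What is shaped like the part that bears bar_center but turquoise is not meant.

How it is judged:
By the outcome, as a careful person would: the job done as asked, in the order asked, and still so for the second after the job is handed in, with the robot touching nothing.
It also fails if it takes over 72 s, if anything falls off the work surface, if the arm or the gripper's body presses on something with over 40 N, if the wrist force passes 120 N, or if a joint passes its speed limit or range.

## Working session

There is one attempt and no reset: what is moved stays moved. The work goes in short steps, Python scripts to look and compute and a tool call to move; the robot and the scene stay as the last step left them, time stands still between calls to the robot, and variables do not carry over. Pictures are saved under pics/ and viewed, and the job is handed in when it is done.

Besides the shell and the picture viewer there is one more tool, called after "Request:" as name(argument=value, ...) on one line, values as JSON. jog_arm: Moves the arm, as the interface text tells. Its arguments: {"type":"object","properties":{"motion":{"type":"array"},"gripper":{"type":"number"},"newtons":{"type":"number"}},"required":["motion"]}

```bash
ls; mkdir -p pics
python3 - <<'E'
from station import arm
import cv2
print(arm.get_state())
for n in ["scene","top","wrist"]:
    m=arm.camera_model(n); print(n,m)
    f=arm.grab_frame(n); cv2.imwrite(f"pics/{n}0.png",f[:,:,::-1])
E
```

```text
pics
{'t': 0.0, 'q': array([-1.02492480e+00,  3.59388421e-01,  1.10552363e-02, -3.70110730e-04,
       -1.22411889e+00, -2.88089939e-01]), 'qd': array([ 0.00189419, -0.00081204,  0.00162763,  0.00027008, -0.00106276,
       -0.00270111]), 'joint_efforts': array([-1.02944472e-03, -5.82719135e+01,  2.93062520e+01,  6.99750960e+00,
        7.18108247e-03, -1.74042757e-04]), 'eef_pos': array([ 0.17193021, -0.65223561,  0.23661652]), 'ee_rot': array([0.0809987 , 1.5691044 , 1.90945057]), 'force': array([-0.17510915,  1.36184859, -0.42190982]), 'moment': array([ 0.0106104 , -0.03850321,  0.01911725]), 'width': 0.08776280543170575}
scene {'camera_matrix': array([[423.85020522,   0.        , 247.50002555],
       [  0.        , 423.85020522, 183.52717139],
       [  0.        ,   0.        ,   1.        ]]), 'k1': -0.06566490697725934, 'eye': array([ 0.88282273, -0.63235047,  0.95651328]), 'attitude': array([-2.36125106, -0.00745127,  0.52429203])}
top {'camera_matrix': array([[362.91783663,   0.        , 260.71854453],
       [  0.        , 362.91783663, 191.56661582],
       [  0.        ,   0.        ,   1.        ]]), 'k1': -0.03494547378059862, 'eye': array([ 0.42180929, -0.00433893,  1.18741287]), 'attitude': array([-3.03447056,  0.02608392, -1.55447503])}
wrist {'camera_matrix': array([[338.32619726,   0.        , 258.69091189],
       [  0.        , 338.32619726, 192.28076683],
       [  0.        ,   0.        ,   1.        ]]), 'k1': 0.02635709364404598, 'eye': array([ 0.1066123 , -0.66942543,  0.38413105]), 'attitude': array([ 2.88981321e+00, -1.10745468e-03,  1.82870255e+00])}
```

View pics/scene0.png

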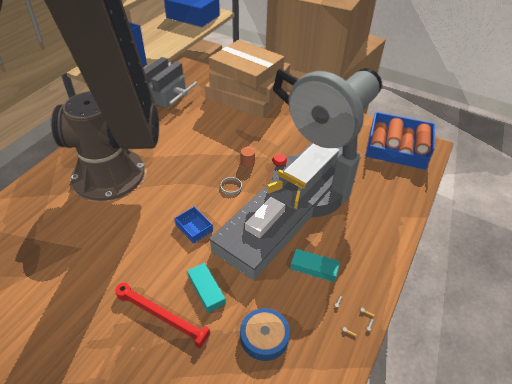

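View pics/top0.png

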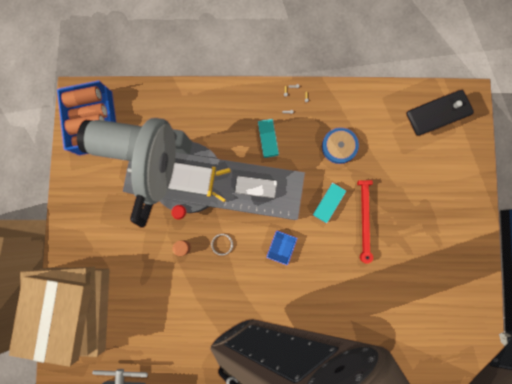

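View pics/wrist0.png

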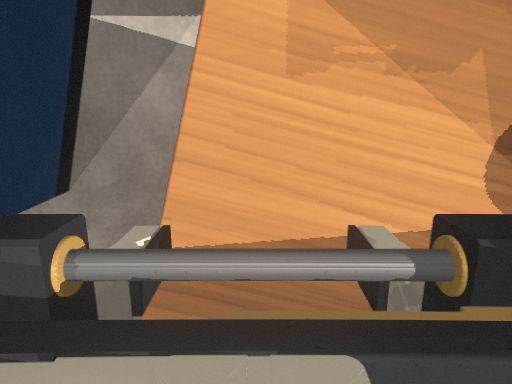

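Top view: the stick's T head is at (367,182) and its round butt at (366,257). Candidates for the bar: silver block at (256,187); turquoise look-alikes at (268,138) and (330,202); the white cover at (190,178) is part of the saw. I choose the silver block. Other red things are the knob at (179,212) and the roll at (180,248), neither a stick. Next, close crops to check.

```bash
cat > h.py <<'E'
import numpy as np, cv2
from scipy.spatial.transform import Rotation as R
def rot(a): return R.from_euler('xyz',a).as_matrix()
def unproj(m,px,z):
    K=m['camera_matrix']; d=np.array([(px[0]-K[0,2])/K[0,0],(px[1]-K[1,2])/K[1,1]])
    u=d.copy()
    for _ in range(20): u=d/(1+m['k1']*(u@u))
    r=rot(m['attitude'])@np.array([u[0],u[1],1]); e=np.array(m['eye'])
    return e+r*(z-e[2])/r[2]
def proj(m,P):
    p=rot(m['attitude']).T@(np.array(P)-m['eye']); u=p[:2]/p[2]; u=u*(1+m['k1']*(u@u))
    K=m['camera_matrix']; return np.array([K[0,0]*u[0]+K[0,2],K[1,1]*u[1]+K[1,2]])
E
python3 - <<'E'
import cv2
t=cv2.imread('pics/top0.png'); s=cv2.imread('pics/scene0.png')
cv2.imwrite('pics/c1.png',cv2.resize(t[150:280,160:390],None,fx=3.4,fy=3.4,interpolation=cv2.INTER_CUBIC))
cv2.imwrite('pics/c2.png',cv2.resize(s[140:360,110:350],None,fx=2.7,fy=2.7,interpolation=cv2.INTER_CUBIC))
E
```

```text
(no output)
```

View pics/c1.png

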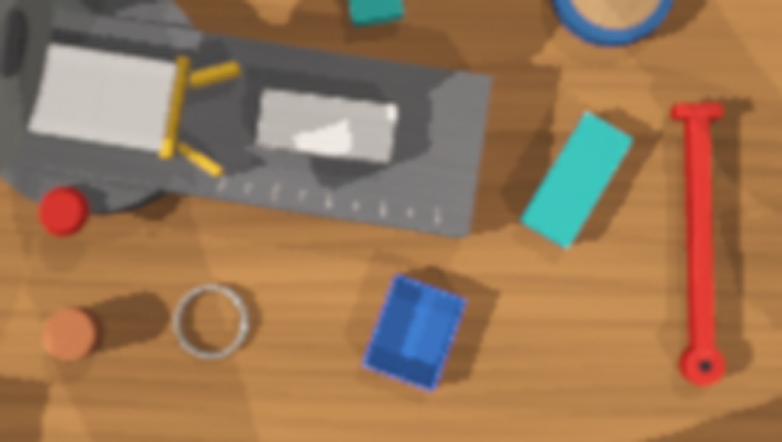

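View pics/c2.png

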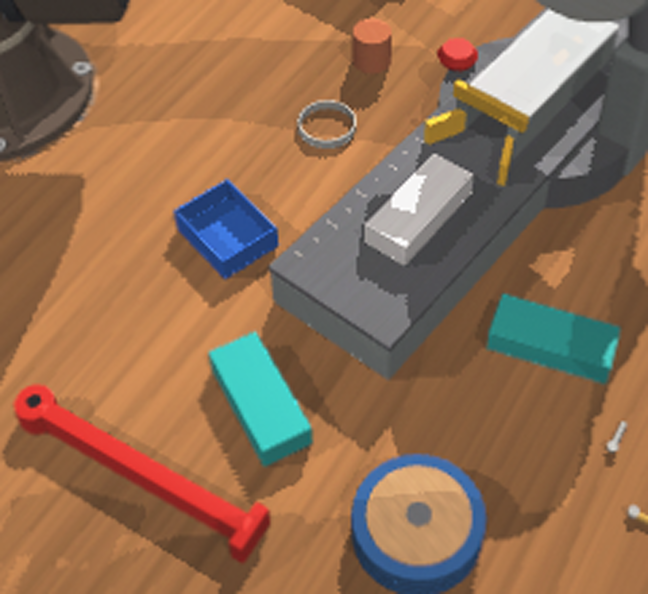

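Run:
```python
from station import arm
from h import *
np.set_printoptions(precision=4,suppress=True)
m=arm.camera_model('top'); s=arm.camera_model('scene')
c1=lambda u,v:((u+.5)/3.4-.5+160,(v+.5)/3.4-.5+150)
c2=lambda u,v:((u+.5)/2.7-.5+110,(v+.5)/2.7-.5+140)
def f(n,a,z,M=m,c=c1): 
    p=unproj(M,c(*a),z); print(n,p); return p
print('TOP')
a=f('bedfront far',(492,76),.06);b=f('bedfront near',(468,237),.06);print(np.linalg.norm(a-b))
a=f('ybar',(184,58),.122);b=f('ybar',(168,156),.122);print(np.linalg.norm(a-b))
P=[f('bar',x,.09) for x in [(262,90),(399,103),(388,162),(256,143)]];print(np.mean(P,0))
f('stick face L',(673,104),.03);f('face R',(723,104),.03);f('butt',(705,367),.03); f('shaft',(697,130),.03);f('shaft',(704,340),.03)
print('SCENE')
a=f('bedfront far',(389,348),.06,s,c2);b=f('bedfront near',(272,270),.06,s,c2);print(np.linalg.norm(a-b))
a=f('ybar',(457,84),.122,s,c2);b=f('ybar',(527,123),.122,s,c2);print(np.linalg.norm(a-b))
P=[f('bar',x,.09,s,c2) for x in [(366,226),(436,156),(473,183),(406,249)]];print(np.mean(P,0))
f('face1',(270,508),.03,s,c2);f('face2',(235,545),.03,s,c2);f('butt',(35,401),.03,s,c2)
f('turqA',(262,455),.03,s,c2);f('discs',(418,516),.036,s,c2);f('tray',(226,226),.03,s,c2)
```

```text
TOP
bedfront far [ 0.6061 -0.1088  0.06  ]
bedfront near [ 0.4577 -0.0875  0.06  ]
0.14997846828292224
ybar [0.6088 0.1669 0.122 ]
ybar [0.5221 0.1783 0.122 ]
0.0874278552563257
bar [0.586  0.1005 0.09  ]
bar [ 0.5757 -0.0229  0.09  ]
bar [ 0.5224 -0.0137  0.09  ]
bar [0.5379 0.1048 0.09  ]
[0.5555 0.0422 0.09  ]
stick face L [ 0.5865 -0.2821  0.03  ]
face R [ 0.5872 -0.3291  0.03  ]
butt [ 0.3421 -0.3089  0.03  ]
shaft [ 0.5621 -0.3043  0.03  ]
shaft [ 0.3667 -0.3083  0.03  ]
SCENE
bedfront far [ 0.6069 -0.1107  0.06  ]
bedfront near [ 0.4643 -0.0903  0.06  ]
0.14397451095487487
ybar [0.5265 0.1758 0.122 ]
ybar [0.6148 0.1606 0.122 ]
0.08961039789970399
bar [ 0.5278 -0.0174  0.09  ]
bar [0.5432 0.0996 0.09  ]
bar [0.5929 0.0856 0.09  ]
bar [ 0.5752 -0.0225  0.09  ]
[0.5598 0.0363 0.09  ]
face1 [ 0.5894 -0.2859  0.03  ]
face2 [ 0.5824 -0.3284  0.03  ]
butt [ 0.3454 -0.3091  0.03  ]
turqA [ 0.5556 -0.2476  0.03  ]
discs [ 0.7035 -0.2309  0.036 ]
tray [ 0.3774 -0.0488  0.03  ]
```

The crops confirm it: silver bar with its tail at about crop (394,132), and the stick with its head up and round butt down. Next I map the bystanders and the tool axes.

Run:
```python
from station import arm
from h import *
np.set_printoptions(precision=4,suppress=True)
m=arm.camera_model('top')
O=np.array([.566,.169]);y=np.radians(-8.2);ex=np.array([np.cos(y),np.sin(y)]);ey=np.array([-ex[1],ex[0]])
for n,p,z in [('turq2 a',(260,121),.03),('turq2 b',(274,120),.03),('turq2 c',(278,157),.03),('turq2 d',(264,158),.03),('turqA',(333,183),.03),('turqA',(346,191),.03),('turqA',(328,222),.03),('turqA',(314,214),.03),('discs',(340,145),.036),('tray',(282,247),.03),('tray c',(297,238),.03),('tray c',(278,231),.03),('clamp',(222,244),.012),('roll',(180,248),.05),('screw',(288,111),0),('estop',(179,212),.06),('basefoot',(186,212),.0),('phone',(410,115),0)]:
    P=unproj(m,p,z)[:2]; print(n,P,'saw',np.array([(P-O)@ex,(P-O)@ey]))
s=arm.get_state(); Rm=rot(s['ee_rot']); print(Rm); print(s['q'],s['eef_pos'],s['force'])
zax=Rm[:,2]; print('jaw yaw deg',np.degrees(np.arctan2(zax[1],zax[0])))
d=Rm.T@(np.array([.4375,-.307,.06])-s['eef_pos']);print('shift to hover',d)
c=arm.camera_model('wrist');print('cam in tool',Rm.T@(c['eye']-s['eef_pos']))
```

```text
turq2 a [0.7787 0.034 ] saw [ 0.2297 -0.1032]
turq2 b [ 0.7824 -0.0118] saw [ 0.24   -0.1481]
turq2 c [ 0.6592 -0.0263] saw [ 0.1201 -0.18  ]
turq2 d [0.6554 0.019 ] saw [ 0.1098 -0.1357]
turqA [ 0.5765 -0.2034] saw [ 0.0635 -0.367 ]
turqA [ 0.5513 -0.2447] saw [ 0.0445 -0.4116]
turqA [ 0.4517 -0.187 ] saw [-0.0624 -0.3686]
turqA [ 0.4764 -0.1427] saw [-0.0442 -0.3213]
discs [ 0.6997 -0.2256] saw [ 0.1886 -0.3715]
tray [ 0.3708 -0.0421] saw [-0.1631 -0.2368]
tray c [ 0.3998 -0.0892] saw [-0.1277 -0.2793]
tray c [ 0.4209 -0.0289] saw [-0.1154 -0.2166]
clamp [0.3762 0.1504] saw [-0.1852 -0.0455]
roll [0.3628 0.2769] saw [-0.2165  0.0778]
screw [ 0.8235 -0.0588] saw [ 0.2873 -0.1888]
estop [0.4748 0.2819] saw [-0.1064  0.0988]
basefoot [0.478  0.2739] saw [-0.1021  0.0912]
phone [ 0.8143 -0.4684] saw [ 0.3367 -0.5954]
[[-0.0005 -0.967  -0.2549]
 [ 0.0012 -0.2549  0.967 ]
 [-1.      0.0001  0.0013]]
[-1.0249  0.3592  0.0113 -0.0002 -1.2241 -0.2881] [ 0.172  -0.6524  0.2368] [-0.4631 -0.1843  1.3733]
jaw yaw deg 104.76913576454541
shift to hover [ 0.1771 -0.3448  0.266 ]
cam in tool [-0.1474  0.0676  0.0003]
```

Request:
jog_arm(motion=[{"dx":0.02,"dy":-0.03,"dz":0.024,"twist":3},{"dx":0.05,"dy":-0.06,"dz":0.047,"twist":6},{"dx":0.07,"dy":-0.09,"dz":0.07,"twist":9},{"dx":0.09,"dy":-0.12,"dz":0.094,"twist":12},{"dx":0.097,"dy":-0.15,"dz":0.117,"twist":14},{"dx":0.097,"dy":-0.18,"dz":0.14,"twist":14},{"dx":0.097,"dy":-0.21,"dz":0.164,"twist":14},{"dx":0.097,"dy":-0.24,"dz":0.187,"twist":14},{"dx":0.097,"dy":-0.27,"dz":0.21,"twist":14},{"dx":0.097,"dy":-0.3,"dz":0.234,"twist":14},{"dx":0.097,"dy":-0.325,"dz":0.252,"twist":14},{"dx":0.097,"dy":-0.34,"dz":0.262,"twist":14},{"dx":0.097,"dy":-0.345,"dz":0.266,"twist":14},{"dx":0.097,"dy":-0.345,"dz":0.266,"twist":14},{"dx":0.097,"dy":-0.345,"dz":0.266,"twist":14}], gripper=0.06)

```text
t: 1.4
eef_pos: [0.4376, -0.3075, 0.1404]
ee_rot: [1.267, 1.57, 2.851]
force: [-1.1, -1.2, -0.2]
width: 0.0602
```

Run:
```python
from station import arm
from h import *
np.set_printoptions(precision=4,suppress=True)
s=arm.get_state(); m=arm.camera_model('wrist'); f=arm.grab_frame('wrist'); cv2.imwrite('pics/w1.png',f[:,:,::-1])
Rm=rot(s['ee_rot']); z=Rm[:,2]
print(s['eef_pos'],'jaw',np.degrees(np.arctan2(z[1],z[0])),s['force'],s['q'],s['width'])
print(m)
import pickle;pickle.dump((s,m),open('w1.pkl','wb'))
```

```text
[ 0.4376 -0.3075  0.1404] jaw 90.80780596081208 [-1.1086 -1.202  -0.2256] [-0.2458  0.2163 -0.4292 -0.     -0.9257 -1.3108] 0.060166243295516765
{'camera_matrix': array([[338.3262,   0.    , 258.6909],
       [  0.    , 338.3262, 192.2808],
       [  0.    ,   0.    ,   1.    ]]), 'k1': 0.02635709364404598, 'eye': array([ 0.37  , -0.3083,  0.2878]), 'attitude': array([2.8901, 0.0005, 1.5851])}
```

View pics/w1.png

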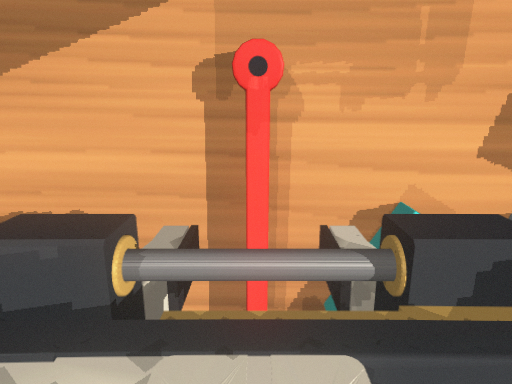

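Run:
```python
from h import *
import pickle
np.set_printoptions(precision=4,suppress=True)
s,m=pickle.load(open('w1.pkl','rb'))
b=unproj(m,(258,65),.03);print('butt',b,'grip x',b[0]+.095)
for p in [(246.5,100),(269.5,100),(246,210),(269,210)]: print(unproj(m,p,.03))
```

```text
butt [ 0.3423 -0.3093  0.03  ] grip x 0.4372867138648542
[ 0.3664 -0.3174  0.03  ]
[ 0.3662 -0.3006  0.03  ]
[ 0.451  -0.3174  0.03  ]
[ 0.4507 -0.2991  0.03  ]
```

The wrist view shows the butt at (258,65) and the shaft centred between the fingers at column 258. Descending.

Request:
jog_arm(motion=[{"dx":0.02,"dz":-0.001},{"dx":0.045,"dz":-0.001},{"dx":0.07,"dz":-0.001},{"dx":0.09,"dz":-0.001},{"dx":0.105,"dz":-0.001},{"dx":0.115,"dz":-0.001},{"dx":0.12,"dz":-0.001},{"dx":0.124,"dz":-0.001},{"dx":0.125,"dz":-0.001},{"dx":0.125,"dz":-0.001},{"dx":0.125,"dz":-0.001}])

```text
invalid input
```

Request:
jog_arm(motion=[{"dx":0},{"dx":0},{"dx":0},{"dx":0},{"dx":0},{"dx":0},{"dx":0},{"dx":0}], gripper=0.01, newtons=45)

```text
invalid input
```

Request:
jog_arm(motion=[{"dx":0.02,"dy":0,"dz":-0.001,"twist":0},{"dx":0.045,"dy":0,"dz":-0.001,"twist":0},{"dx":0.07,"dy":0,"dz":-0.001,"twist":0},{"dx":0.09,"dy":0,"dz":-0.001,"twist":0},{"dx":0.105,"dy":0,"dz":-0.001,"twist":0},{"dx":0.115,"dy":0,"dz":-0.001,"twist":0},{"dx":0.12,"dy":0,"dz":-0.001,"twist":0},{"dx":0.124,"dy":0,"dz":-0.001,"twist":0},{"dx":0.125,"dy":0,"dz":-0.001,"twist":0},{"dx":0.125,"dy":0,"dz":-0.001,"twist":0}])

```text
t: 2.28
eef_pos: [0.4381, -0.3088, 0.016]
ee_rot: [-1.931, 1.57, -0.347]
force: [0.5, -0.2, 0.4]
width: 0.0599
```

Request:
jog_arm(motion=[{"dx":0,"dy":0,"dz":0,"twist":0},{"dx":0,"dy":0,"dz":0,"twist":0},{"dx":0,"dy":0,"dz":0,"twist":0},{"dx":0,"dy":0,"dz":0,"twist":0},{"dx":0,"dy":0,"dz":0,"twist":0},{"dx":0,"dy":0,"dz":0,"twist":0},{"dx":0,"dy":0,"dz":0,"twist":0},{"dx":0,"dy":0,"dz":0,"twist":0},{"dx":0,"dy":0,"dz":0,"twist":0},{"dx":0,"dy":0,"dz":0,"twist":0}], gripper=0.005, newtons=45)

```text
t: 3.12
eef_pos: [0.4379, -0.3085, 0.0156]
ee_rot: [-1.706, 1.571, -0.122]
force: [0.6, -0.0, 1.5]
width: 0.0177
```

Request:
jog_arm(motion=[{"dx":-0.015,"dy":0,"dz":0,"twist":0},{"dx":-0.04,"dy":0,"dz":0,"twist":0},{"dx":-0.07,"dy":0,"dz":0,"twist":0},{"dx":-0.1,"dy":-0.003,"dz":0.004,"twist":-4},{"dx":-0.118,"dy":-0.008,"dz":0.01,"twist":-9},{"dx":-0.124,"dy":-0.015,"dz":0.02,"twist":-15},{"dx":-0.124,"dy":-0.022,"dz":0.029,"twist":-21},{"dx":-0.124,"dy":-0.029,"dz":0.038,"twist":-27},{"dx":-0.124,"dy":-0.036,"dz":0.046,"twist":-33},{"dx":-0.124,"dy":-0.043,"dz":0.054,"twist":-39},{"dx":-0.124,"dy":-0.05,"dz":0.063,"twist":-45},{"dx":-0.124,"dy":-0.056,"dz":0.07,"twist":-51},{"dx":-0.124,"dy":-0.062,"dz":0.077,"twist":-57},{"dx":-0.124,"dy":-0.067,"dz":0.083,"twist":-63},{"dx":-0.124,"dy":-0.071,"dz":0.087,"twist":-69},{"dx":-0.124,"dy":-0.073,"dz":0.09,"twist":-75},{"dx":-0.124,"dy":-0.073,"dz":0.09,"twist":-79},{"dx":-0.124,"dy":-0.073,"dz":0.09,"twist":-81},{"dx":-0.124,"dy":-0.073,"dz":0.09,"twist":-81},{"dx":-0.124,"dy":-0.073,"dz":0.09,"twist":-81}])

```text
t: 4.78
eef_pos: [0.5093, -0.2174, 0.1392]
ee_rot: [-0.147, 1.57, 2.85]
force: [0.2, -0.0, -1.4]
width: 0.0176
```

```bash
cat > look.py <<'E'
import sys
from station import arm
from h import *
np.set_printoptions(precision=4,suppress=True)
n=sys.argv[1]
s=arm.get_state();z=rot(s['ee_rot'])[:,2]
print(s['t'],s['eef_pos'],'jaw',np.degrees(np.arctan2(z[1],z[0])),'F',s['force'],'M',s['moment'],s['width'],s['q'])
for c,(y0,y1,x0,x1),k in [('top',(140,270,150,380),3.4),('scene',(120,340,150,390),2.7)]:
    f=arm.grab_frame(c)[:,:,::-1]; cv2.imwrite(f'pics/{c}{n}.png',f)
    cv2.imwrite(f'pics/{c}{n}c.png',cv2.resize(f[y0:y1,x0:x1],None,fx=k,fy=k,interpolation=cv2.INTER_CUBIC))
E
python3 look.py 2
```

```text
4.7833 [ 0.5093 -0.2174  0.1392] jaw 171.69128651229673 F [ 0.2131 -0.0333 -1.3568] M [0.0227 0.1241 0.022 ] 0.01763976763602824 [-0.0499  0.2472 -0.39   -0.0002 -0.9343 -0.095 ]
```

View pics/top2c.png

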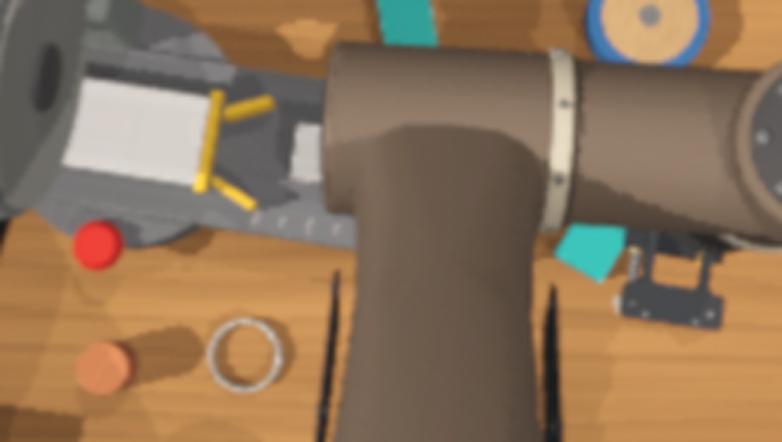

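View pics/scene2c.png

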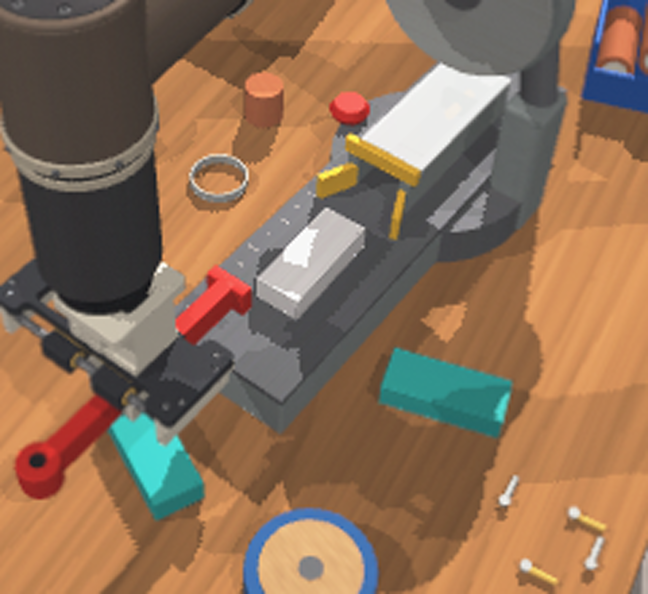

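Top view: the arm hides the stick, but the mouth at (208,140) in the crop is free. Scene crop: the stick head at (232,285) hovers over the bed behind the bar at (310,260). I'll overlay model wireframes to check the poses.

```bash
cat > ov.py <<'E'
from station import arm
from h import *
def frame(O,yawdeg):
    y=np.radians(yawdeg);ex=np.array([np.cos(y),np.sin(y),0]);ey=np.array([-ex[1],ex[0],0]);
    return lambda x,y_,z: np.array([O[0],O[1],0])+x*ex+y_*ey+np.array([0,0,z])
def box(T,x0,x1,y0,y1,z0,z1):
    P=[T(x,y,z) for z in (z0,z1) for x,y in ((x0,y0),(x1,y0),(x1,y1),(x0,y1))]
    return [(P[i],P[j]) for i,j in ((0,1),(1,2),(2,3),(3,0),(4,5),(5,6),(6,7),(7,4),(0,4),(1,5),(2,6),(3,7))]
def overlay(img,cam,lines,crop,k,out,ss=1):
    y0,y1,x0,x1=crop
    im=cv2.resize(img[y0:y1,x0:x1],None,fx=k,fy=k,interpolation=cv2.INTER_CUBIC)
    q=lambda p:tuple(int(round(v)) for v in ((proj(cam,p)-[x0,y0]+.5)*k-.5))
    for col,L in lines:
        for a,b in L: cv2.line(im,q(a),q(b),col,1,cv2.LINE_AA)
    cv2.imwrite(out,im)
E
cat > t.py <<'E'
import sys
from ov import *
O=(float(sys.argv[1]),float(sys.argv[2]));yw=float(sys.argv[3]);B=(float(sys.argv[4]),float(sys.argv[5]));by=float(sys.argv[6])
T=frame(O,yw);Tb=frame(B,by)
saw=box(T,-.07,.08,-.27,.29,.06,.06)+[(T(-.045,0,.122),T(.045,0,.122)),(T(-.027,0,.06),T(-.027,0,.102)),(T(.027,0,.06),T(.027,0,.102)),(T(-.027,0,.102),T(.027,0,.102)),(T(-.027,0,.09),T(-.045,-.04,.09)),(T(.027,0,.09),T(.045,-.04,.09))]
bar=box(Tb,-.025,.025,-.06,.06,.06,.09)
L=[((0,255,0),saw),((255,0,255),bar)]
overlay(cv2.imread('pics/top0.png'),arm.camera_model('top'),L,(140,250,150,330),4.4,'pics/ovt.png')
s=arm.get_state();z=rot(s['ee_rot'])[:,2];Ts=frame(s['eef_pos'],np.degrees(np.arctan2(z[1],z[0]))-90);zz=s['eef_pos'][2]-.0156
st=box(Ts,-.022,.022,.136,.15,zz,zz+.03)+box(Ts,-.009,.009,-.08,.136,zz+.03,zz+.03)
overlay(cv2.imread('pics/scene2.png'),arm.camera_model('scene'),L+[((255,255,0),st)],(140,300,190,400),3.7,'pics/ovs.png')
E
python3 t.py .566 .169 -8.2 .558 .039 -7.2
```

```text
(no output)
```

View pics/ovt.png

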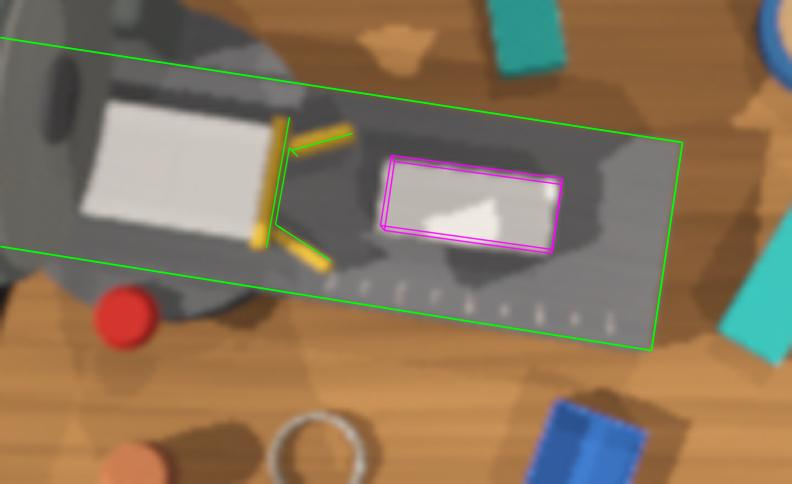

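View pics/ovs.png

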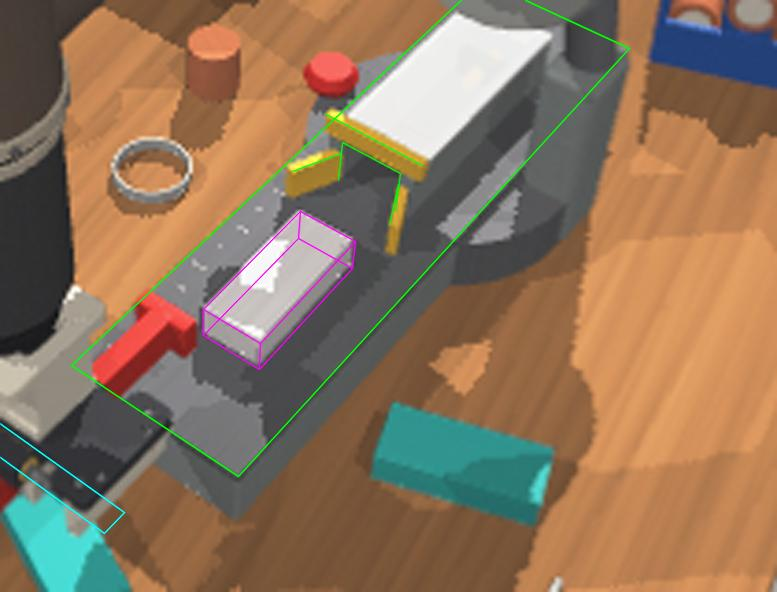

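```bash
sed -i "s/np.arctan2(z\[1\],z\[0\]))-90/np.arctan2(z[1],z[0]))-180/" t.py; python3 t.py .566 .170 -8.2 .558 .040 -7.4
python3 - <<'E'
import numpy as np
y=np.radians(-8.2);ex=np.array([np.cos(y),np.sin(y)]);ey=np.array([-ex[1],ex[0]]);O=np.array([.566,.17])
for n,P in (('bar',(.558,.04)),('tcp',(.5093,-.2174))): d=np.array(P)-O;print(n,d@ex,d@ey)
E
```

```text
bar 0.010623551534454304 -0.12981194148765665
tcp -0.0008658633749564007 -0.39152637239478
```

View pics/ovs.png

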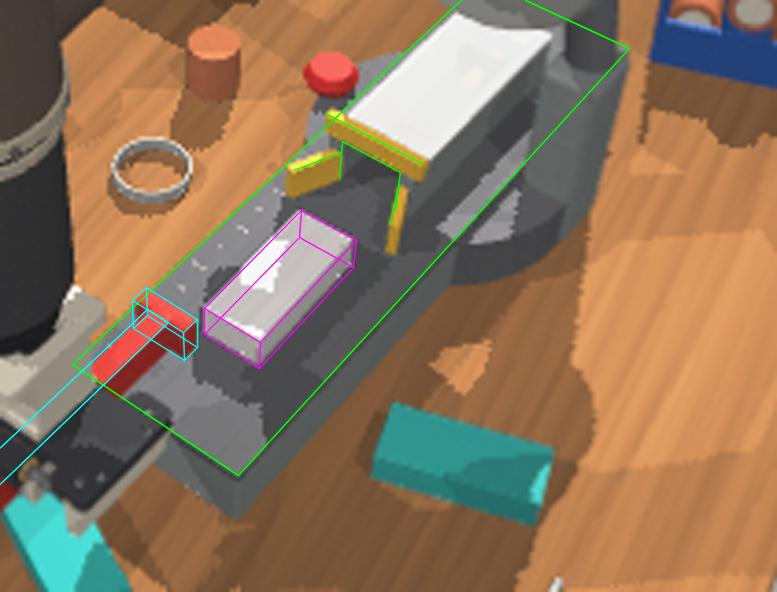

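Request:
jog_arm(motion=[{"dx":0.01,"dy":0,"dz":0,"twist":0},{"dx":0.025,"dy":0,"dz":0,"twist":0},{"dx":0.04,"dy":0,"dz":0,"twist":0},{"dx":0.05,"dy":0,"dz":-0.001,"twist":0},{"dx":0.055,"dy":0,"dz":-0.001,"twist":0},{"dx":0.056,"dy":-0.005,"dz":-0.001,"twist":0},{"dx":0.056,"dy":-0.012,"dz":-0.001,"twist":0},{"dx":0.056,"dy":-0.02,"dz":-0.001,"twist":0},{"dx":0.056,"dy":-0.027,"dz":-0.001,"twist":0},{"dx":0.056,"dy":-0.033,"dz":-0.001,"twist":0},{"dx":0.056,"dy":-0.037,"dz":-0.001,"twist":0},{"dx":0.056,"dy":-0.039,"dz":-0.001,"twist":0},{"dx":0.056,"dy":-0.039,"dz":-0.001,"twist":0},{"dx":0.056,"dy":-0.039,"dz":-0.001,"twist":0},{"dx":0.056,"dy":-0.039,"dz":-0.001,"twist":0}])

```text
t: 6.13
eef_pos: [0.5162, -0.1792, 0.0836]
ee_rot: [-3.004, 1.571, -0.006]
force: [0.5, -0.1, -1.7]
width: 0.0179
```

```bash
python3 look.py 3; sed -i 's/scene2/scene3/' t.py;  python3 t.py .566 .170 -8.2 .558 .040 -7.4
```

```text
6.1333 [ 0.5162 -0.1792  0.0836] jaw 171.76733672818074 F [ 0.5325 -0.0826 -1.7326] M [0.0595 0.0613 0.0478] 0.01794646405683904 [ 0.0246  0.3016 -0.4681  0.     -0.8011 -0.1682]
```

View pics/ovs.png

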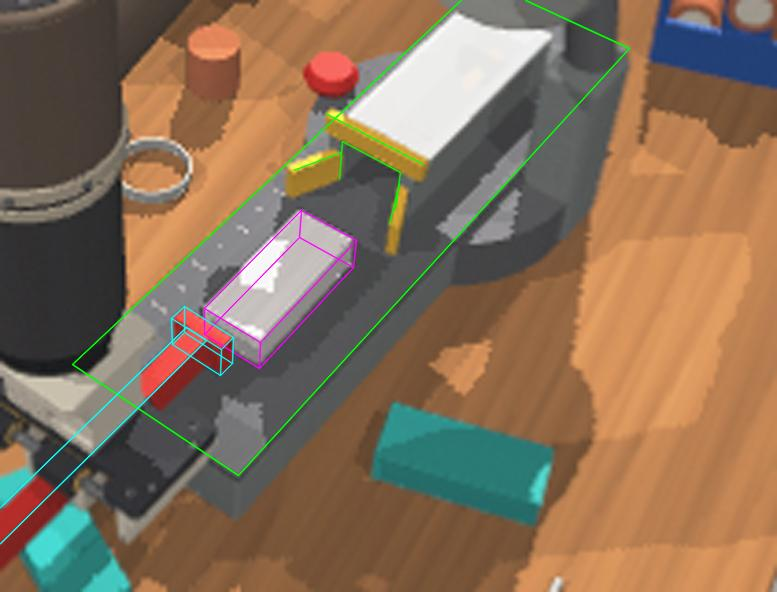

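Stick face is about 12 mm behind the bar tail and aligned (crop head (205,340)). Starting to feed slowly.

Request:
jog_arm(motion=[{"dx":0,"dy":-0.002,"dz":0,"twist":0},{"dx":0,"dy":-0.005,"dz":0,"twist":0},{"dx":0,"dy":-0.007,"dz":0,"twist":0},{"dx":0,"dy":-0.009,"dz":0,"twist":0},{"dx":0,"dy":-0.011,"dz":0,"twist":0},{"dx":0,"dy":-0.013,"dz":0,"twist":0},{"dx":0,"dy":-0.015,"dz":0,"twist":0},{"dx":0,"dy":-0.017,"dz":0,"twist":0},{"dx":0,"dy":-0.019,"dz":0,"twist":0},{"dx":0,"dy":-0.021,"dz":0,"twist":0},{"dx":0,"dy":-0.023,"dz":0,"twist":0},{"dx":0,"dy":-0.025,"dz":0,"twist":0},{"dx":0,"dy":-0.027,"dz":0,"twist":0},{"dx":0,"dy":-0.029,"dz":0,"twist":0},{"dx":0,"dy":-0.031,"dz":0,"twist":0},{"dx":0,"dy":-0.033,"dz":0,"twist":0},{"dx":0,"dy":-0.035,"dz":0,"twist":0},{"dx":0,"dy":-0.037,"dz":0,"twist":0},{"dx":0,"dy":-0.039,"dz":0,"twist":0},{"dx":0,"dy":-0.041,"dz":0,"twist":0}])

```text
t: 7.9
eef_pos: [0.5221, -0.1383, 0.0836]
ee_rot: [-0.343, 1.571, 2.655]
force: [-0.4, -2.0, -1.4]
width: 0.0178
```

```bash
python3 look.py 4
```

```text
7.9 [ 0.5221 -0.1383  0.0836] jaw 171.76857841803806 F [-0.3523 -1.9545 -1.3684] M [-0.8712  0.2269 -0.043 ] 0.017806374213396398 [ 0.1041  0.2926 -0.4819 -0.     -0.7963 -0.2477]
```

View pics/scene4c.png

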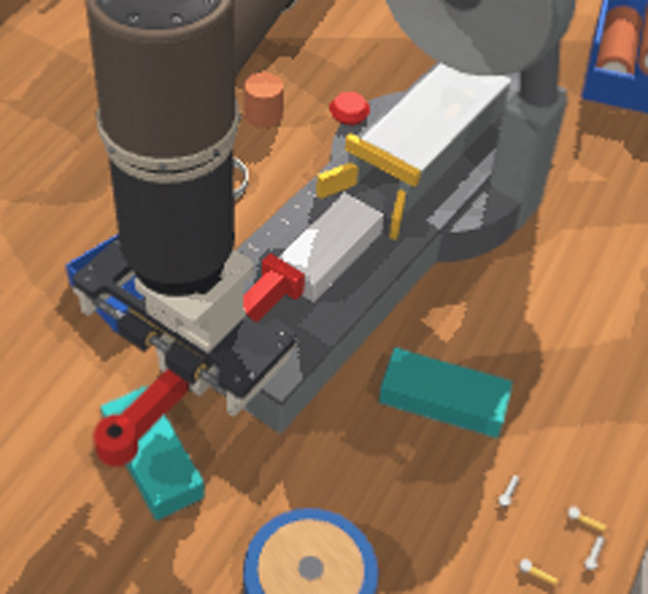

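View pics/top4c.png

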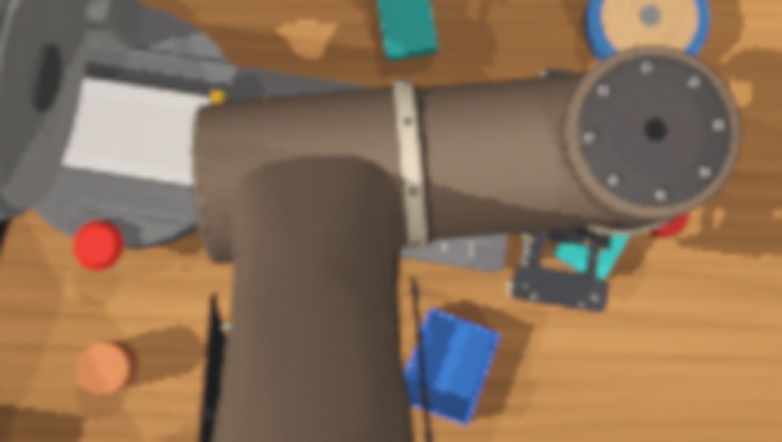

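View pics/scene4.png

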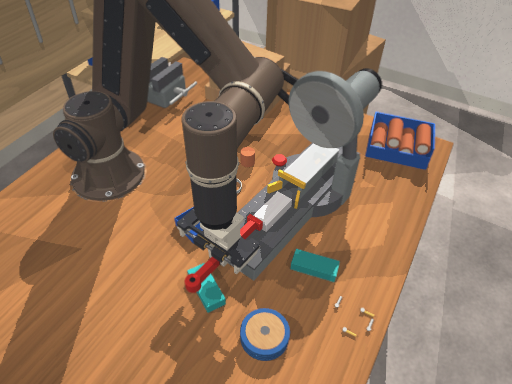

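View pics/top4.png

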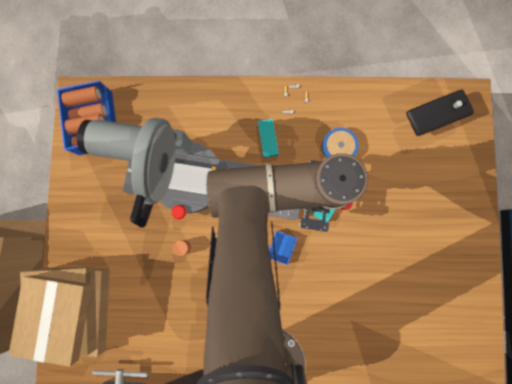

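The forearm's sideways link reaches towards +y, ahead of the tool. I need its height over the saw head before going on.

```bash
python3 - <<'E'
from station import arm
from h import *
np.set_printoptions(precision=3,suppress=True)
s=arm.camera_model('scene');t=arm.camera_model('top')
for d in (0,.1,.19,.25):
  P=np.array([.522,-.138])+d*np.array([-.104,.995])
  for z in (.3,.4,.45,.5,.55,.6): print(d,z,P,'scene',proj(s,[*P,z]),'top',proj(t,[*P,z]))
# saw head: project
T=lambda x,y,z:np.array([.566+x*.9898+y*.1426,.17-x*.1426+y*.9898,z])
for x in(-.05,0,.05):
  for y in (.1,.15,.2): print('head',x,y,proj(s,T(x,y,.395)),proj(t,T(x,y,.395)),proj(t,T(x,y,.3)))
E
python3 -c "
import cv2
a=cv2.imread('pics/scene4.png')[30:250,160:400]
cv2.imwrite('pics/s4d.png',cv2.resize(a,None,fx=2.7,fy=2.7,interpolation=cv2.INTER_CUBIC))"
```

```text
0 0.3 [ 0.522 -0.138] scene [214.448 197.274] top [325.302 190.358]
0 0.4 [ 0.522 -0.138] scene [211.984 162.263] top [332.215 185.3  ]
0 0.45 [ 0.522 -0.138] scene [210.601 142.41 ] top [336.365 182.264]
0 0.5 [ 0.522 -0.138] scene [209.101 120.724] top [341.11  178.791]
0 0.55 [ 0.522 -0.138] scene [207.472  96.968] top [346.586 174.782]
0 0.6 [ 0.522 -0.138] scene [205.698  70.863] top [352.977 170.101]
0.1 0.3 [ 0.512 -0.039] scene [234.696 167.757] top [284.656 194.027]
0.1 0.4 [ 0.512 -0.039] scene [234.039 132.955] top [286.466 189.434]
0.1 0.45 [ 0.512 -0.039] scene [233.674 113.432] top [287.553 186.677]
0.1 0.5 [ 0.512 -0.039] scene [233.284  92.277] top [288.796 183.523]
0.1 0.55 [ 0.512 -0.039] scene [232.865  69.302] top [290.231 179.881]
0.1 0.6 [ 0.512 -0.039] scene [232.414  44.296] top [291.906 175.629]
0.19 0.3 [0.502 0.051] scene [250.731 144.405] top [248.147 197.319]
0.19 0.4 [0.502 0.051] scene [251.302 110.062] top [245.377 193.147]
0.19 0.45 [0.502 0.051] scene [251.619  90.957] top [243.714 190.643]
0.19 0.5 [0.502 0.051] scene [251.959  70.385] top [241.813 
[... 472 characters left out ...]
 top [206.04  187.529]
0.25 0.6 [0.496 0.111] scene [264.655  12.456] top [200.688 183.935]
head -0.05 0.1 [304.544  70.735] [145.164 179.288] [158.181 184.642]
head -0.05 0.15 [314.833  63.13 ] [123.618 175.878] [138.801 181.564]
head -0.05 0.2 [324.585  55.929] [102.291 172.502] [119.588 178.511]
head 0 0.1 [321.365  77.323] [149.42  157.497] [161.92  165.075]
head 0 0.15 [331.397  69.402] [127.99  154.198] [142.633 162.083]
head 0 0.2 [340.892  61.911] [106.774 150.936] [123.51  159.119]
head 0.05 0.1 [338.853  84.207] [153.651 135.992] [165.637 145.734]
head 0.05 0.15 [348.595  75.951] [132.341 132.801] [146.447 142.827]
head 0.05 0.2 [357.801  68.151] [111.24  129.652] [127.418 139.95 ]
```

View pics/s4d.png

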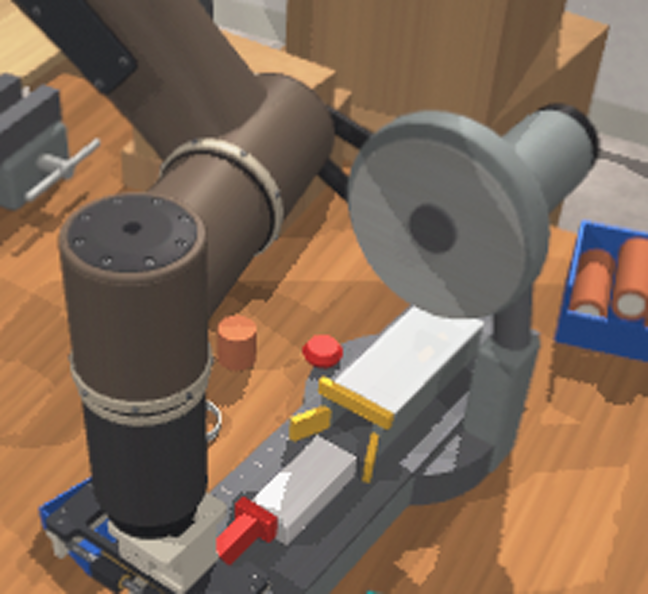

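```bash
python3 -c "
import cv2
a=cv2.imread('pics/scene0.png')[50:180,250:400]
b=cv2.imread('pics/top0.png')[100:235,60:220]
a=cv2.resize(a,(400*150//150,400*130//150),interpolation=cv2.INTER_CUBIC);b=cv2.resize(b,(395,333),interpolation=cv2.INTER_CUBIC)
import numpy as np
o=np.zeros((350,800,3),np.uint8);o[:a.shape[0],:400]=a;o[:333,405:]=b
cv2.imwrite('pics/hd.png',o);print(a.shape)"
```

```text
(346, 400, 3)
```

View pics/hd.png

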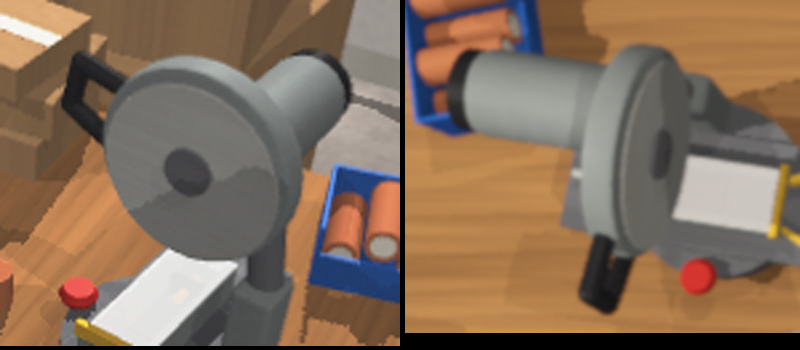

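Run:
```python
from station import arm
from h import *
np.set_printoptions(precision=3,suppress=True)
s=arm.camera_model('scene');t=arm.camera_model('top')
ex=np.array([.9898,-.1426]);ey=np.array([.1426,.9898])
for px in ((138,222),(142,212)):
  for z in (.25,.3,.35,.4):
    P=unproj(t,px,z);d=P[:2]-[.566,.17];print(px,z,P,'saw',d@ex,d@ey,proj(s,P))
```

```text
(138, 222) 0.25 [0.438 0.341 0.25 ] saw -0.15100790312631054 0.15078910044528987 [280.181  96.004]
(138, 222) 0.3 [0.437 0.322 0.3  ] saw -0.14923980986217655 0.13244545578424247 [278.057  84.219]
(138, 222) 0.35 [0.436 0.304 0.35 ] saw -0.14747171659804253 0.11410181112319506 [275.762  71.523]
(138, 222) 0.4 [0.435 0.286 0.4  ] saw -0.14570362333390854 0.09575816646214765 [273.276  57.811]
(142, 212) 0.25 [0.464 0.331 0.25 ] saw -0.12369766972433113 0.14532280890606042 [286.746 100.125]
(142, 212) 0.3 [0.462 0.314 0.3  ] saw -0.12338625762850217 0.12727072689218846 [284.481  88.123]
(142, 212) 0.35 [0.46  0.296 0.35 ] saw -0.1230748455326733 0.10921864487831653 [282.035  75.197]
(142, 212) 0.4 [0.457 0.278 0.4  ] saw -0.12276343343684433 0.09116656286444458 [279.385  61.242]
```

The estimate puts the link's underside at z≈0.395, against a handle top of about 0.355 and the disc clear to the side. That leaves about 3 cm, so I go on in short feeds.

Request:
jog_arm(motion=[{"dx":0,"dy":-0.002,"dz":0,"twist":0},{"dx":0,"dy":-0.004,"dz":0,"twist":0},{"dx":0,"dy":-0.006,"dz":0,"twist":0},{"dx":0,"dy":-0.008,"dz":0,"twist":0},{"dx":0,"dy":-0.01,"dz":0,"twist":0},{"dx":0,"dy":-0.012,"dz":0,"twist":0},{"dx":0,"dy":-0.014,"dz":0,"twist":0},{"dx":0,"dy":-0.016,"dz":0,"twist":0},{"dx":0,"dy":-0.018,"dz":0,"twist":0},{"dx":0,"dy":-0.02,"dz":0,"twist":0}])

```text
t: 8.83
eef_pos: [0.525, -0.1185, 0.0836]
ee_rot: [2.548, 1.571, -0.737]
force: [0.5, -2.7, -1.5]
width: 0.0178
```

Request:
jog_arm(motion=[{"dx":0,"dy":-0.002,"dz":0,"twist":0},{"dx":0,"dy":-0.004,"dz":0,"twist":0},{"dx":0,"dy":-0.006,"dz":0,"twist":0},{"dx":0,"dy":-0.008,"dz":0,"twist":0},{"dx":0,"dy":-0.01,"dz":0,"twist":0},{"dx":0,"dy":-0.012,"dz":0,"twist":0},{"dx":0,"dy":-0.014,"dz":0,"twist":0},{"dx":0,"dy":-0.016,"dz":0,"twist":0},{"dx":0,"dy":-0.018,"dz":0,"twist":0},{"dx":0,"dy":-0.02,"dz":0,"twist":0}])

```text
t: 9.67
eef_pos: [0.5269, -0.0992, 0.0834]
ee_rot: [0.503, 1.569, -2.782]
force: [-2.0, -1.9, -0.7]
width: 0.0174
```

```bash
python3 look.py 5
```

```text
9.6667 [ 0.5269 -0.0992  0.0834] jaw 171.78815823615977 F [-1.9659 -1.9148 -0.7188] M [-0.8572  0.6992  0.1199] 0.017397076819734843 [ 0.1799  0.2881 -0.4896  0.0005 -0.795  -0.3236]
```

View pics/scene5c.png

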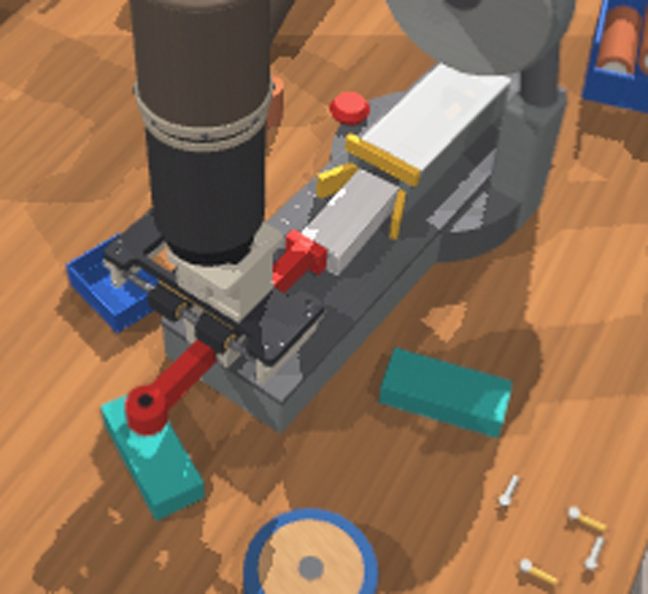

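Request:
jog_arm(motion=[{"dx":0,"dy":-0.001,"dz":0,"twist":0},{"dx":0,"dy":-0.002,"dz":0,"twist":0},{"dx":0,"dy":-0.003,"dz":0,"twist":0},{"dx":0,"dy":-0.004,"dz":0,"twist":0},{"dx":0,"dy":-0.005,"dz":0,"twist":0},{"dx":0,"dy":-0.006,"dz":0,"twist":0},{"dx":0,"dy":-0.007,"dz":0,"twist":0},{"dx":0,"dy":-0.008,"dz":0,"twist":0}])

```text
t: 10.43
eef_pos: [0.529, -0.0909, 0.0836]
ee_rot: [0.408, 1.571, -2.877]
force: [-1.7, -2.0, -0.5]
width: 0.0178
```

Request:
jog_arm(motion=[{"dx":0,"dy":-0.001,"dz":0,"twist":0},{"dx":0,"dy":-0.002,"dz":0,"twist":0},{"dx":0,"dy":-0.004,"dz":0,"twist":0},{"dx":0,"dy":-0.005,"dz":0,"twist":0},{"dx":0,"dy":-0.007,"dz":0,"twist":0},{"dx":0,"dy":-0.008,"dz":0,"twist":0},{"dx":0,"dy":-0.01,"dz":0,"twist":0},{"dx":0,"dy":-0.012,"dz":0,"twist":0}])

```text
t: 11.1
eef_pos: [0.5307, -0.0789, 0.0836]
ee_rot: [-0.276, 1.571, 2.722]
force: [-1.9, -3.4, -0.9]
width: 0.018
```

Request:
jog_arm(motion=[{"dx":0,"dy":-0.002,"dz":0,"twist":0},{"dx":0,"dy":-0.004,"dz":0,"twist":0},{"dx":0,"dy":-0.006,"dz":0,"twist":0},{"dx":0,"dy":-0.008,"dz":0,"twist":0},{"dx":0,"dy":-0.01,"dz":0,"twist":0},{"dx":0,"dy":-0.012,"dz":0,"twist":0},{"dx":0,"dy":-0.014,"dz":0,"twist":0},{"dx":0,"dy":-0.016,"dz":0,"twist":0},{"dx":0,"dy":-0.018,"dz":0,"twist":0},{"dx":0,"dy":-0.02,"dz":0,"twist":0}])

```text
t: 11.93
eef_pos: [0.5331, -0.0594, 0.0835]
ee_rot: [0.541, 1.57, -2.744]
force: [-2.6, -5.5, -0.5]
width: 0.0182
```

Request:
jog_arm(motion=[{"dx":0,"dy":-0.002,"dz":0,"twist":0},{"dx":0,"dy":-0.004,"dz":0,"twist":0},{"dx":0,"dy":-0.006,"dz":0,"twist":0},{"dx":0,"dy":-0.008,"dz":0,"twist":0},{"dx":0,"dy":-0.01,"dz":0,"twist":0},{"dx":0,"dy":-0.012,"dz":0,"twist":0},{"dx":0,"dy":-0.014,"dz":0,"twist":0},{"dx":0,"dy":-0.016,"dz":0,"twist":0},{"dx":0,"dy":-0.018,"dz":0,"twist":0},{"dx":0,"dy":-0.02,"dz":0,"twist":0}])

```text
t: 12.77
eef_pos: [0.5345, -0.0403, 0.0831]
ee_rot: [0.509, 1.567, -2.775]
force: [-5.0, -6.6, 0.4]
width: 0.0176
```

```bash
python3 look.py 6
```

```text
12.7667 [ 0.5345 -0.0403  0.0831] jaw 171.8002416501509 F [-4.9903 -6.5738  0.3557] M [-2.2863  2.0693  0.7824] 0.01756607844853698 [ 0.2909  0.2893 -0.4886  0.0004 -0.7969 -0.4343]
```

View pics/scene6c.png

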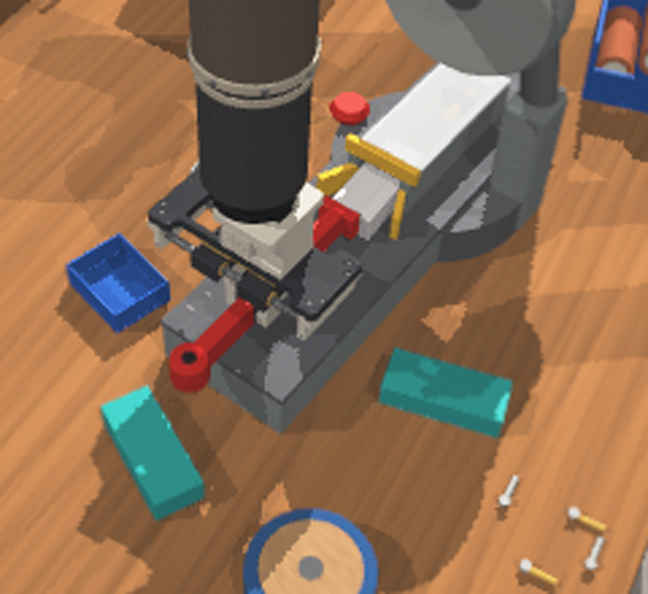

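View pics/scene6.png

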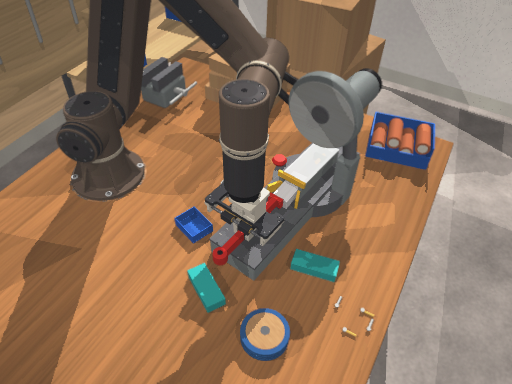

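View pics/top6.png

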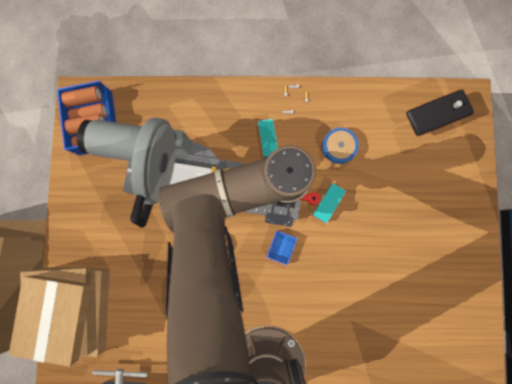

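Side force (-4 N across the lane) is building, from friction between head and bar tail. I back off a few millimetres to release it.

Request:
jog_arm(motion=[{"dx":0,"dy":0.002,"dz":0,"twist":0},{"dx":0,"dy":0.005,"dz":0,"twist":0},{"dx":0,"dy":0.008,"dz":0,"twist":0},{"dx":0,"dy":0.01,"dz":0,"twist":0},{"dx":0,"dy":0.01,"dz":0,"twist":0},{"dx":0,"dy":0.01,"dz":0,"twist":0}])

```text
t: 13.37
eef_pos: [0.5352, -0.0495, 0.0837]
ee_rot: [-2.557, 1.57, 0.441]
force: [0.1, 0.2, -1.5]
width: 0.018
```

```bash
python3 look.py 7;sed -i 's/scene3/scene7/' t.py;  python3 t.py .566 .170 -8.2 .5755 .1 -8
```

```text
13.3667 [ 0.5352 -0.0495  0.0837] jaw 171.74492741572033 F [ 0.1125  0.2015 -1.5209] M [ 0.0424  0.0985 -0.0087] 0.018004447262442824 [ 0.2727  0.2885 -0.4878 -0.0001 -0.7939 -0.4166]
```

View pics/ovs.png

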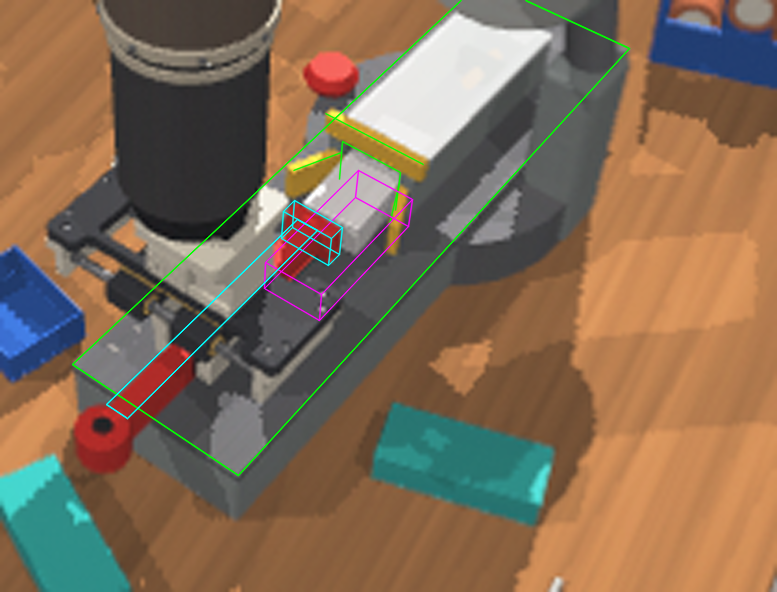

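Request:
jog_arm(motion=[{"dx":0,"dy":0,"dz":0.001,"twist":0},{"dx":0,"dy":-0.002,"dz":0.002,"twist":0},{"dx":0,"dy":-0.005,"dz":0.002,"twist":0},{"dx":0,"dy":-0.007,"dz":0.002,"twist":0},{"dx":0,"dy":-0.009,"dz":0.002,"twist":0},{"dx":0,"dy":-0.01,"dz":0.002,"twist":0},{"dx":0,"dy":-0.011,"dz":0.002,"twist":0},{"dx":0,"dy":-0.012,"dz":0.002,"twist":0},{"dx":0,"dy":-0.013,"dz":0.002,"twist":0},{"dx":0,"dy":-0.014,"dz":0.002,"twist":0},{"dx":0,"dy":-0.016,"dz":0.002,"twist":0}])

```text
t: 14.38
eef_pos: [0.5345, -0.0337, 0.0834]
ee_rot: [0.536, 1.569, -2.749]
force: [-2.6, -4.6, -0.5]
width: 0.018
```

Request:
jog_arm(motion=[{"dx":0,"dy":-0.002,"dz":0,"twist":0},{"dx":0,"dy":-0.004,"dz":0,"twist":0},{"dx":0,"dy":-0.006,"dz":0,"twist":0},{"dx":0,"dy":-0.008,"dz":0,"twist":0},{"dx":0,"dy":-0.01,"dz":0,"twist":0}])

```text
t: 14.8
eef_pos: [0.5357, -0.0237, 0.0832]
ee_rot: [0.463, 1.569, -2.822]
force: [-3.7, -4.3, -0.8]
width: 0.0176
```

```bash
python3 look.py 8; python3 -c "
import cv2
a=cv2.imread('pics/scene8.png')[165:235,240:330]
cv2.imwrite('pics/s8d.png',cv2.resize(a,None,fx=8,fy=8,interpolation=cv2.INTER_CUBIC))"
```

```text
14.8 [ 0.5357 -0.0237  0.0832] jaw 171.77587445087858 F [-3.7451 -4.2982 -0.7508] M [-1.4045  1.3479  0.5031] 0.01764813705287529 [ 0.3215  0.2885 -0.4892 -0.     -0.7952 -0.4651]
```

View pics/s8d.png

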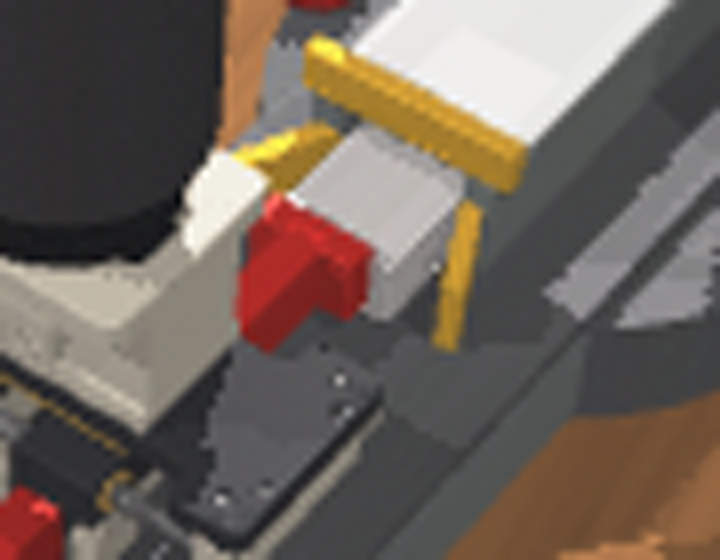

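The crop shows the bar well inside the guides, with the stick head about 3 mm left of the bar's centre at (320,230). I release and recentre by 1.5 mm.

Request:
jog_arm(motion=[{"dx":0,"dy":0.003,"dz":0,"twist":0},{"dx":0,"dy":0.005,"dz":-0.001,"twist":0},{"dx":0,"dy":0.005,"dz":-0.0015,"twist":0},{"dx":0,"dy":0.002,"dz":-0.0015,"twist":0},{"dx":0,"dy":0,"dz":-0.0015,"twist":0},{"dx":0,"dy":-0.002,"dz":-0.0015,"twist":0},{"dx":0,"dy":-0.004,"dz":-0.0015,"twist":0},{"dx":0,"dy":-0.006,"dz":-0.0015,"twist":0},{"dx":0,"dy":-0.008,"dz":-0.0015,"twist":0},{"dx":0,"dy":-0.01,"dz":-0.0015,"twist":0}])

```text
t: 15.73
eef_pos: [0.5396, -0.0136, 0.0836]
ee_rot: [1.109, 1.571, -2.177]
force: [0.0, -2.2, -0.0]
width: 0.0174
```

Request:
jog_arm(motion=[{"dx":0,"dy":-0.002,"dz":0,"twist":0},{"dx":0,"dy":-0.004,"dz":0,"twist":0},{"dx":0,"dy":-0.006,"dz":0,"twist":0},{"dx":0,"dy":-0.008,"dz":0,"twist":0},{"dx":0,"dy":-0.01,"dz":0,"twist":0},{"dx":0,"dy":-0.012,"dz":0,"twist":0}])

```text
t: 16.23
eef_pos: [0.5414, -0.0016, 0.0836]
ee_rot: [-1.217, 1.571, 1.781]
force: [-1.0, -2.8, 0.3]
width: 0.0174
```

Request:
jog_arm(motion=[{"dx":0,"dy":-0.002,"dz":0,"twist":0},{"dx":0,"dy":-0.004,"dz":0,"twist":0},{"dx":0,"dy":-0.006,"dz":0,"twist":0},{"dx":0,"dy":-0.008,"dz":0,"twist":0},{"dx":0,"dy":-0.01,"dz":0,"twist":0},{"dx":0,"dy":-0.012,"dz":0,"twist":0},{"dx":0,"dy":-0.014,"dz":0,"twist":0}])

```text
t: 16.82
eef_pos: [0.5434, 0.0122, 0.0836]
ee_rot: [1.482, 1.571, -1.803]
force: [-1.0, -2.9, 0.0]
width: 0.0178
```

Request:
jog_arm(motion=[{"dx":0,"dy":-0.002,"dz":0,"twist":0},{"dx":0,"dy":-0.004,"dz":0,"twist":0},{"dx":0,"dy":-0.006,"dz":0,"twist":0},{"dx":0,"dy":-0.008,"dz":0,"twist":0},{"dx":0,"dy":-0.01,"dz":0,"twist":0},{"dx":0,"dy":-0.012,"dz":0,"twist":0}])

```text
t: 17.32
eef_pos: [0.5451, 0.0241, 0.0836]
ee_rot: [1.641, 1.571, -1.644]
force: [-1.0, -2.7, -0.3]
width: 0.0181
```

```bash
python3 look.py 9; python3 -c "
import cv2
a=cv2.imread('pics/scene9.png')[30:240,200:400]
cv2.imwrite('pics/s9d.png',cv2.resize(a,None,fx=2.8,fy=2.8,interpolation=cv2.INTER_CUBIC))"
```

```text
17.3167 [0.5451 0.0241 0.0836] jaw 171.76960405732237 F [-1.0386 -2.6933 -0.3456] M [-0.9258  0.1726  0.0509] 0.018059605070300567 [ 0.4033  0.3005 -0.4698  0.     -0.8005 -0.547 ]
```

View pics/s9d.png

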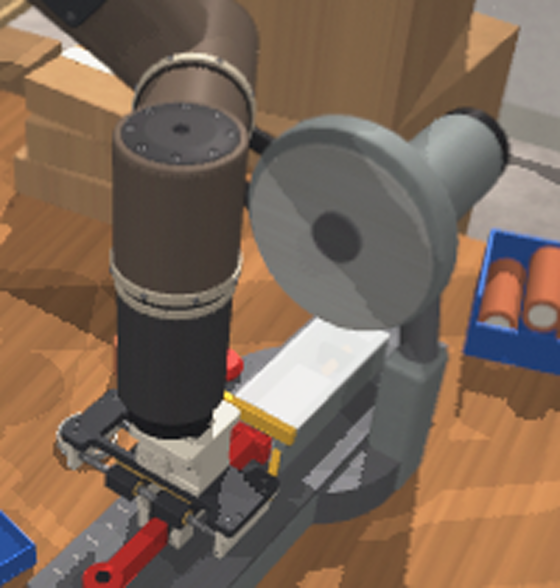

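View pics/top9.png

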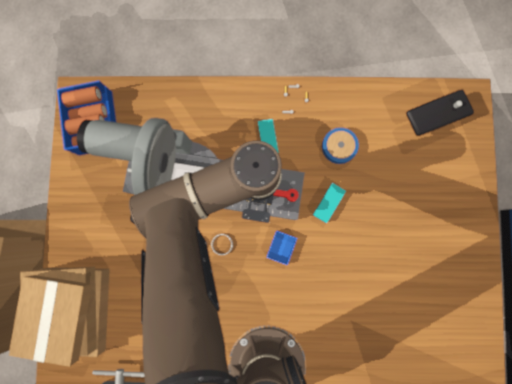

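Request:
jog_arm(motion=[{"dx":0,"dy":-0.002,"dz":0,"twist":0},{"dx":0,"dy":-0.003,"dz":0,"twist":0},{"dx":0,"dy":-0.004,"dz":0,"twist":0},{"dx":0,"dy":-0.005,"dz":0,"twist":0}])

```text
t: 17.75
eef_pos: [0.5457, 0.0289, 0.0835]
ee_rot: [0.643, 1.571, -2.642]
force: [-0.4, -2.5, -2.2]
width: 0.0177
```

Request:
jog_arm(motion=[{"dx":0,"dy":-0.001,"dz":0,"twist":0},{"dx":0,"dy":-0.002,"dz":0,"twist":0}])

```text
t: 17.92
eef_pos: [0.546, 0.0308, 0.0835]
ee_rot: [0.663, 1.571, -2.622]
force: [-0.1, -2.5, -1.5]
width: 0.0173
```

Request:
jog_arm(motion=[{"dx":0,"dy":-0.001,"dz":0,"twist":0},{"dx":0,"dy":-0.002,"dz":0,"twist":0}])

```text
t: 18.08
eef_pos: [0.5463, 0.0329, 0.0835]
ee_rot: [0.041, 1.571, 3.039]
force: [-0.4, -2.6, -1.3]
width: 0.0172
```

Request:
jog_arm(motion=[{"dx":0,"dy":-0.001,"dz":0,"twist":0},{"dx":0,"dy":-0.002,"dz":0,"twist":0}])

```text
t: 18.25
eef_pos: [0.5467, 0.0349, 0.0836]
ee_rot: [0.694, 1.571, -2.591]
force: [-0.5, -2.2, -0.6]
width: 0.018
```

Request:
jog_arm(motion=[{"dx":0,"dy":-0.001,"dz":0,"twist":0},{"dx":0,"dy":-0.002,"dz":0,"twist":0}])

```text
t: 18.42
eef_pos: [0.547, 0.0368, 0.0836]
ee_rot: [-3.026, 1.571, -0.028]
force: [0.0, -2.1, -1.6]
width: 0.0178
```

Request:
jog_arm(motion=[{"dx":0,"dy":-0.001,"dz":0,"twist":0},{"dx":0,"dy":-0.002,"dz":0,"twist":0}])

```text
t: 18.58
eef_pos: [0.5472, 0.0389, 0.0836]
ee_rot: [0.238, 1.571, -3.047]
force: [0.4, -2.3, -0.8]
width: 0.0184
```

Request:
jog_arm(motion=[{"dx":0,"dy":-0.001,"dz":0,"twist":0},{"dx":0,"dy":-0.002,"dz":0,"twist":0}])

```text
t: 18.75
eef_pos: [0.5475, 0.0408, 0.0835]
ee_rot: [-0.873, 1.571, 2.125]
force: [-0.7, -1.8, -1.5]
width: 0.0175
```

Request:
jog_arm(motion=[{"dx":0,"dy":-0.001,"dz":0,"twist":0},{"dx":0,"dy":-0.002,"dz":0,"twist":0}])

```text
t: 18.92
eef_pos: [0.5478, 0.0428, 0.0835]
ee_rot: [0.178, 1.571, -3.107]
force: [0.2, -2.4, -1.0]
width: 0.0179
```

Request:
jog_arm(motion=[{"dx":0,"dy":-0.001,"dz":0,"twist":0},{"dx":0,"dy":-0.002,"dz":0,"twist":0}])

```text
t: 19.08
eef_pos: [0.5481, 0.0448, 0.0836]
ee_rot: [-2.221, 1.571, 0.777]
force: [-0.4, -2.8, -1.3]
width: 0.0181
```

Request:
jog_arm(motion=[{"dx":0,"dy":-0.001,"dz":0,"twist":0},{"dx":0,"dy":-0.002,"dz":0,"twist":0}])

```text
t: 19.25
eef_pos: [0.5484, 0.0467, 0.0836]
ee_rot: [0.922, 1.571, -2.363]
force: [-0.5, -2.1, -1.6]
width: 0.0181
```

Request:
jog_arm(motion=[{"dx":0,"dy":-0.001,"dz":0,"twist":0},{"dx":0,"dy":-0.002,"dz":0,"twist":0}])

```text
t: 19.42
eef_pos: [0.5486, 0.0487, 0.0836]
ee_rot: [1.086, 1.571, -2.199]
force: [-0.4, -3.2, -1.4]
width: 0.0178
```

Maybe the feeler is now in contact (-3.2 N).

Request:
jog_arm(motion=[{"dx":0,"dy":-0.001,"dz":0,"twist":0},{"dx":0,"dy":-0.002,"dz":0,"twist":0}])

```text
t: 19.58
eef_pos: [0.5489, 0.0507, 0.0835]
ee_rot: [0.68, 1.571, -2.605]
force: [-1.1, -2.4, -0.7]
width: 0.0177
```

Request:
jog_arm(motion=[{"dx":0,"dy":-0.001,"dz":0,"twist":0},{"dx":0,"dy":-0.002,"dz":0,"twist":0}])

```text
t: 19.75
eef_pos: [0.5492, 0.0526, 0.0835]
ee_rot: [0.766, 1.571, -2.519]
force: [0.2, -2.9, -0.4]
width: 0.0178
```

Request:
jog_arm(motion=[{"dx":0,"dy":-0.001,"dz":0,"twist":0},{"dx":0,"dy":-0.002,"dz":0,"twist":0}])

```text
t: 19.92
eef_pos: [0.5495, 0.0546, 0.0836]
ee_rot: [0.704, 1.571, -2.581]
force: [-0.6, -3.4, -1.2]
width: 0.0177
```

Request:
jog_arm(motion=[{"dx":0,"dy":-0.001,"dz":0,"twist":0},{"dx":0,"dy":-0.002,"dz":0,"twist":0}])

```text
t: 20.08
eef_pos: [0.5498, 0.0566, 0.0836]
ee_rot: [1.466, 1.571, -1.819]
force: [-1.0, -2.9, -0.1]
width: 0.0176
```

Request:
jog_arm(motion=[{"dx":0,"dy":-0.001,"dz":0,"twist":0},{"dx":0,"dy":-0.002,"dz":0,"twist":0}])

```text
t: 20.25
eef_pos: [0.5501, 0.0586, 0.0836]
ee_rot: [0.533, 1.571, -2.752]
force: [-0.4, -2.5, -1.0]
width: 0.0177
```

Request:
jog_arm(motion=[{"dx":0,"dy":-0.001,"dz":0,"twist":0},{"dx":0,"dy":-0.002,"dz":0,"twist":0}])

```text
t: 20.42
eef_pos: [0.5504, 0.0606, 0.0836]
ee_rot: [2.226, 1.571, -1.059]
force: [-0.4, -2.5, -1.1]
width: 0.0176
```

```bash
python3 look.py 10; python3 -c "
import cv2
a=cv2.imread('pics/scene10.png')[20:220,220:380]
cv2.imwrite('pics/s10d.png',cv2.resize(a,None,fx=3,fy=3,interpolation=cv2.INTER_CUBIC))
a=cv2.imread('pics/top10.png')[100:260,90:330]
cv2.imwrite('pics/t10d.png',cv2.resize(a,None,fx=3,fy=3,interpolation=cv2.INTER_CUBIC))"
```

```text
20.4167 [0.5504 0.0606 0.0836] jaw 171.76997720469274 F [-0.4013 -2.5054 -1.0612] M [-1.0076  0.1718  0.0004] 0.017632712477238906 [ 0.4634  0.312  -0.452   0.     -0.8067 -0.607 ]
```

View pics/s10d.png

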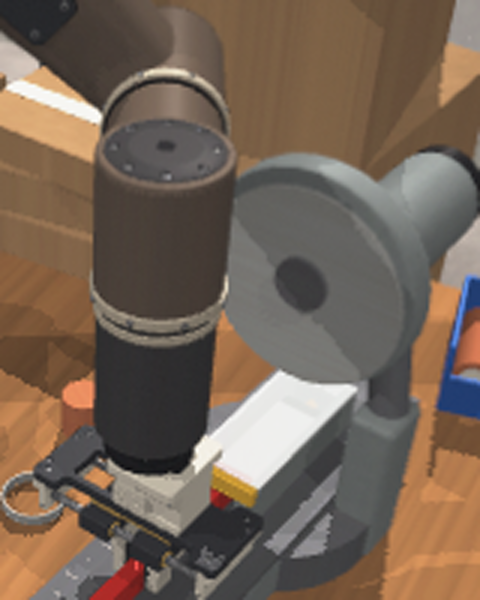

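View pics/t10d.png

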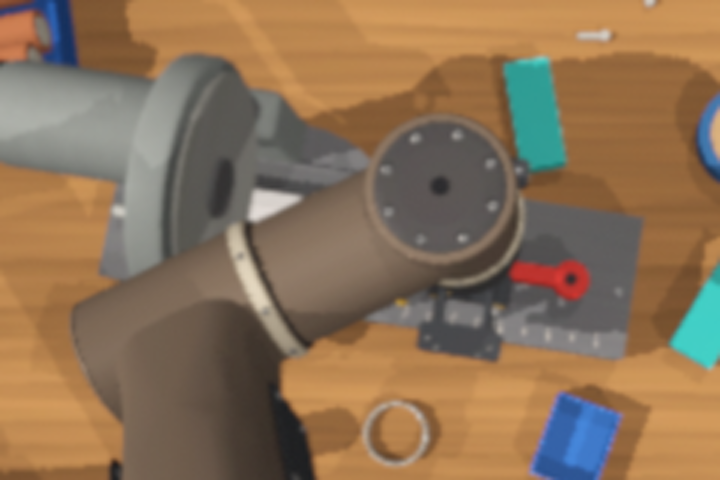

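```bash
python3 -c "
from station import arm
s=arm.get_state();print(s['joint_efforts'].round(2))"
```

```text
[ 1.010e+00 -4.860e+01  2.378e+01  5.370e+00  4.000e-01 -3.000e-02]
```

Request:
jog_arm(motion=[{"dx":0,"dy":-0.001,"dz":0,"twist":0},{"dx":0,"dy":-0.002,"dz":0,"twist":0}])

```text
t: 20.68
eef_pos: [0.5506, 0.0625, 0.0835]
ee_rot: [0.886, 1.571, -2.399]
force: [-1.0, -3.9, -0.3]
width: 0.018
```

Request:
jog_arm(motion=[{"dx":0,"dy":-0.001,"dz":0,"twist":0},{"dx":0,"dy":-0.0015,"dz":0,"twist":0}])

```text
t: 20.85
eef_pos: [0.5504, 0.0631, 0.0835]
ee_rot: [1.017, 1.569, -2.268]
force: [-0.2, -8.8, 0.2]
width: 0.0176
```

Request:
jog_arm(motion=[{"dx":0,"dy":-0.0002,"dz":0,"twist":0},{"dx":0,"dy":-0.0003,"dz":0,"twist":0}])

```text
t: 21.02
eef_pos: [0.5504, 0.0631, 0.0835]
ee_rot: [1.011, 1.569, -2.275]
force: [-1.1, -8.9, 0.5]
width: 0.0179
```

Request:
jog_arm(motion=[{"dx":0,"dy":-0.0002,"dz":0,"twist":0},{"dx":0,"dy":-0.0005,"dz":0,"twist":0}])

```text
t: 21.18
eef_pos: [0.5502, 0.0633, 0.0835]
ee_rot: [0.994, 1.568, -2.291]
force: [-1.5, -10.7, 1.2]
width: 0.0177
```

Request:
jog_arm(motion=[{"dx":0,"dy":-0.0003,"dz":0,"twist":0},{"dx":0,"dy":-0.0005,"dz":0,"twist":0},{"dx":0,"dy":-0.0005,"dz":0,"twist":0}])

```text
t: 21.43
eef_pos: [0.5501, 0.0634, 0.0835]
ee_rot: [0.996, 1.568, -2.289]
force: [-1.0, -12.0, 1.4]
width: 0.0175
```

Request:
jog_arm(motion=[{"dx":0,"dy":-0.0003,"dz":0,"twist":0},{"dx":0,"dy":-0.0003,"dz":0,"twist":0},{"dx":0,"dy":-0.0003,"dz":0,"twist":0},{"dx":0,"dy":-0.0003,"dz":0,"twist":0}])

```text
t: 21.77
eef_pos: [0.5501, 0.0635, 0.0835]
ee_rot: [0.99, 1.567, -2.296]
force: [-1.4, -13.2, 1.3]
width: 0.0177
```

Request:
jog_arm(motion=[{"dx":0,"dy":0,"dz":0,"twist":0},{"dx":0,"dy":0,"dz":0,"twist":0},{"dx":0,"dy":0,"dz":0,"twist":0},{"dx":0,"dy":0,"dz":0,"twist":0}])

```text
t: 22.1
eef_pos: [0.5501, 0.0635, 0.0835]
ee_rot: [0.986, 1.567, -2.3]
force: [-0.7, -11.7, 1.6]
width: 0.0175
```

```bash
python3 -c "
from station import arm
s=arm.get_state();print(s['joint_efforts'].round(2),s['force'],s['moment'])"
```

```text
[  6.92 -47.79  26.29   3.45   2.1    0.1 ] [ -0.72290829 -11.70125218   1.64829211] [-4.28635989  0.29615392 -0.06315736]
```

Request:
jog_arm(motion=[{"dx":0,"dy":-0.0002,"dz":0,"twist":0},{"dx":0,"dy":-0.0002,"dz":0,"twist":0},{"dx":0,"dy":-0.0002,"dz":0,"twist":0},{"dx":0,"dy":-0.0002,"dz":0,"twist":0},{"dx":0,"dy":-0.0002,"dz":0,"twist":0},{"dx":0,"dy":-0.0002,"dz":0,"twist":0},{"dx":0,"dy":-0.0002,"dz":0,"twist":0}])

```text
t: 22.68
eef_pos: [0.55, 0.0636, 0.0834]
ee_rot: [0.99, 1.567, -2.296]
force: [0.1, -13.2, 1.6]
width: 0.0172
```

Held 12–13 N for over a second. Drawing back slowly at first, then out.

Request:
jog_arm(motion=[{"dx":0,"dy":0.0005,"dz":0,"twist":0},{"dx":0,"dy":0.001,"dz":0,"twist":0},{"dx":0,"dy":0.0015,"dz":0,"twist":0},{"dx":0,"dy":0.002,"dz":0,"twist":0},{"dx":0,"dy":0.003,"dz":0,"twist":0},{"dx":0,"dy":0.004,"dz":0,"twist":0},{"dx":0,"dy":0.006,"dz":0,"twist":0},{"dx":0,"dy":0.008,"dz":0,"twist":0},{"dx":0,"dy":0.01,"dz":0,"twist":0}])

```text
t: 23.43
eef_pos: [0.5499, 0.056, 0.0836]
ee_rot: [-2.298, 1.57, 0.7]
force: [-0.0, -0.7, -1.7]
width: 0.0179
```

Request:
jog_arm(motion=[{"dx":0,"dy":0.004,"dz":0,"twist":0},{"dx":0,"dy":0.01,"dz":0,"twist":0},{"dx":0,"dy":0.016,"dz":0,"twist":0},{"dx":0,"dy":0.022,"dz":0,"twist":0},{"dx":0,"dy":0.03,"dz":0,"twist":0},{"dx":0,"dy":0.038,"dz":0,"twist":0},{"dx":0,"dy":0.046,"dz":0,"twist":0},{"dx":0,"dy":0.055,"dz":0,"twist":0},{"dx":0,"dy":0.065,"dz":0,"twist":0},{"dx":0,"dy":0.075,"dz":0,"twist":0},{"dx":0,"dy":0.085,"dz":0,"twist":0},{"dx":0,"dy":0.095,"dz":0,"twist":0},{"dx":0,"dy":0.105,"dz":0,"twist":0},{"dx":0,"dy":0.115,"dz":0,"twist":0},{"dx":0,"dy":0.125,"dz":0,"twist":0}])

```text
t: 24.68
eef_pos: [0.5316, -0.0689, 0.0836]
ee_rot: [0.859, 1.571, -2.426]
force: [-1.1, 0.2, -2.4]
width: 0.0177
```

```bash
python3 look.py 11; python3 -c "
import cv2
a=cv2.imread('pics/scene11.png')[120:240,220:360]
cv2.imwrite('pics/s11d.png',cv2.resize(a,None,fx=5,fy=5,interpolation=cv2.INTER_CUBIC))"
```

```text
24.6833 [ 0.5316 -0.0689  0.0836] jaw 171.76712616378063 F [-1.0574  0.1976 -2.3526] M [0.0354 0.0756 0.0478] 0.017667971492192323 [ 0.237   0.2868 -0.4907  0.     -0.7933 -0.3807]
```

View pics/s11d.png

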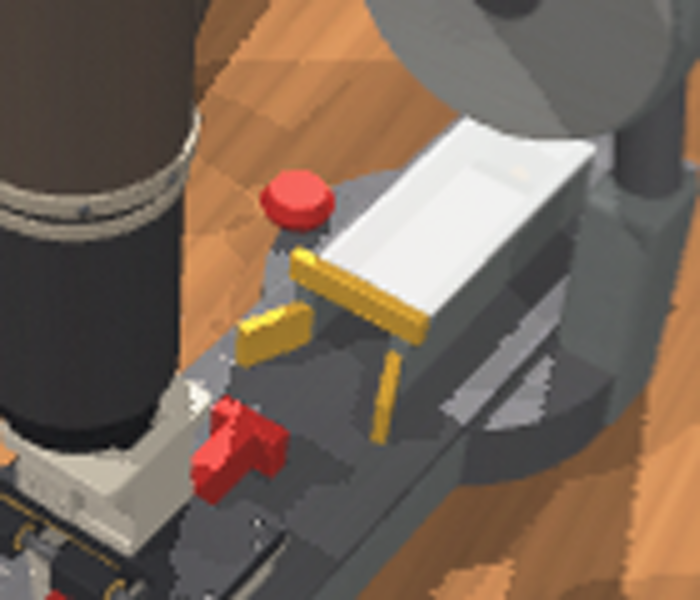

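The bar is fully inside; only its pale shape shows through the cover near (470,200), and the stick is free at (250,440). I carry the stick up and over to the clear bench area at the saw's front-left.

Request:
jog_arm(motion=[{"dx":-0.01,"dy":0.005,"dz":0,"twist":0},{"dx":-0.03,"dy":0.015,"dz":0,"twist":0},{"dx":-0.048,"dy":0.028,"dz":0,"twist":0},{"dx":-0.056,"dy":0.042,"dz":0.005,"twist":0},{"dx":-0.056,"dy":0.058,"dz":0.013,"twist":0},{"dx":-0.056,"dy":0.075,"dz":0.022,"twist":0},{"dx":-0.056,"dy":0.093,"dz":0.032,"twist":0},{"dx":-0.056,"dy":0.11,"dz":0.042,"twist":0},{"dx":-0.056,"dy":0.128,"dz":0.052,"twist":0},{"dx":-0.056,"dy":0.145,"dz":0.063,"twist":0},{"dx":-0.056,"dy":0.162,"dz":0.073,"twist":0},{"dx":-0.056,"dy":0.178,"dz":0.083,"twist":0},{"dx":-0.056,"dy":0.193,"dz":0.092,"twist":0},{"dx":-0.056,"dy":0.205,"dz":0.099,"twist":0},{"dx":-0.056,"dy":0.213,"dz":0.103,"twist":0},{"dx":-0.056,"dy":0.218,"dz":0.104,"twist":0},{"dx":-0.056,"dy":0.22,"dz":0.104,"twist":0},{"dx":-0.056,"dy":0.22,"dz":0.104,"twist":0},{"dx":-0.056,"dy":0.22,"dz":0.104,"twist":0}])

```text
t: 26.37
eef_pos: [0.3977, -0.2705, 0.1395]
ee_rot: [-2.466, 1.571, 0.532]
force: [-0.0, -0.2, -1.3]
width: 0.0175
```

```bash
python3 look.py 12
```

```text
26.3667 [ 0.3977 -0.2705  0.1395] jaw 171.77665791938713 F [-0.0059 -0.1891 -1.2722] M [ 0.075   0.0847 -0.0058] 0.017544039152994257 [-0.1872  0.1307 -0.5415 -0.0001 -0.8985  0.0437]
```

View pics/scene12.png

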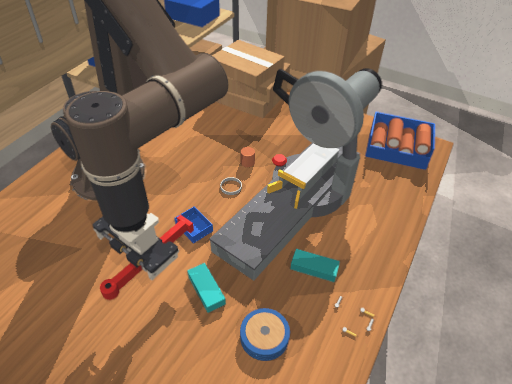

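View pics/top12.png

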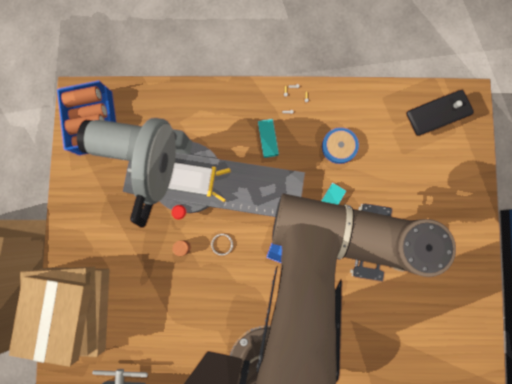

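Both views show the stick over free bench: head near scene (188,226) in front of the tray, turquoise block clear of it. Lowering.

Request:
jog_arm(motion=[{"dx":0.015,"dy":0,"dz":0,"twist":0},{"dx":0.035,"dy":0,"dz":0,"twist":0},{"dx":0.055,"dy":0,"dz":0,"twist":0},{"dx":0.075,"dy":0,"dz":0,"twist":0},{"dx":0.09,"dy":0,"dz":0,"twist":0},{"dx":0.102,"dy":0,"dz":0,"twist":0},{"dx":0.11,"dy":0,"dz":0,"twist":0},{"dx":0.115,"dy":0,"dz":0,"twist":0},{"dx":0.118,"dy":0,"dz":0,"twist":0},{"dx":0.12,"dy":0,"dz":0,"twist":0},{"dx":0.121,"dy":0,"dz":0,"twist":0},{"dx":0.122,"dy":0,"dz":0,"twist":0},{"dx":0.122,"dy":0,"dz":0,"twist":0}])

```text
t: 27.55
eef_pos: [0.3976, -0.2708, 0.0179]
ee_rot: [3.089, 1.57, -0.196]
force: [-0.3, 0.3, -1.3]
width: 0.0179
```

Request:
jog_arm(motion=[{"dx":0.0005,"dy":0,"dz":0,"twist":0},{"dx":0.001,"dy":0,"dz":0,"twist":0},{"dx":0.001,"dy":0,"dz":0,"twist":0}])

```text
t: 27.8
eef_pos: [0.3974, -0.2708, 0.0167]
ee_rot: [3.089, 1.57, -0.196]
force: [0.3, -0.7, -1.4]
width: 0.0178
```

Request:
jog_arm(motion=[{"dx":0.0005,"dy":0,"dz":0,"twist":0},{"dx":0.001,"dy":0,"dz":0,"twist":0},{"dx":0.001,"dy":0,"dz":0,"twist":0}])

```text
t: 28.05
eef_pos: [0.3974, -0.2707, 0.0156]
ee_rot: [2.858, 1.571, -0.427]
force: [-0.3, -0.1, -0.9]
width: 0.0177
```

Request:
jog_arm(motion=[{"dx":0.0003,"dy":0,"dz":0,"twist":0},{"dx":0.0006,"dy":0,"dz":0,"twist":0},{"dx":0.0006,"dy":0,"dz":0,"twist":0}])

```text
t: 28.3
eef_pos: [0.3974, -0.2707, 0.0156]
ee_rot: [2.34, 1.571, -0.945]
force: [-2.3, 2.5, 9.1]
width: 0.0174
```

Contact with the bench (9 N up). I relieve it a touch and open the fingers a little.

Request:
jog_arm(motion=[{"dx":-0.0003,"dy":0,"dz":0,"twist":0},{"dx":-0.0004,"dy":0,"dz":0,"twist":0},{"dx":-0.0004,"dy":0,"dz":0,"twist":0}])

```text
t: 28.55
eef_pos: [0.3974, -0.2707, 0.0156]
ee_rot: [2.469, 1.571, -0.816]
force: [-1.5, 1.4, 6.0]
width: 0.0178
```

Request:
jog_arm(motion=[{"dx":0,"dy":0,"dz":0,"twist":0},{"dx":0,"dy":0,"dz":0,"twist":0},{"dx":0,"dy":0,"dz":0,"twist":0},{"dx":0,"dy":0,"dz":0,"twist":0},{"dx":0,"dy":0,"dz":0,"twist":0},{"dx":0,"dy":0,"dz":0,"twist":0}], gripper=0.045)

```text
t: 29.05
eef_pos: [0.3974, -0.2707, 0.0153]
ee_rot: [-0.096, 1.571, 2.902]
force: [0.1, -0.9, 1.3]
width: 0.0441
```

Released. Retreating straight up, then looking.

Request:
jog_arm(motion=[{"dx":-0.01,"dy":0,"dz":0,"twist":0},{"dx":-0.025,"dy":0,"dz":0,"twist":0},{"dx":-0.045,"dy":0,"dz":0,"twist":0},{"dx":-0.07,"dy":0,"dz":0,"twist":0},{"dx":-0.095,"dy":0,"dz":0,"twist":0},{"dx":-0.12,"dy":0,"dz":0,"twist":0},{"dx":-0.145,"dy":0,"dz":0,"twist":0},{"dx":-0.17,"dy":0,"dz":0,"twist":0},{"dx":-0.185,"dy":0,"dz":0,"twist":0},{"dx":-0.195,"dy":0.01,"dz":0,"twist":0},{"dx":-0.2,"dy":0.03,"dz":0,"twist":0},{"dx":-0.2,"dy":0.055,"dz":0,"twist":0},{"dx":-0.2,"dy":0.08,"dz":0,"twist":0},{"dx":-0.2,"dy":0.11,"dz":0,"twist":0},{"dx":-0.2,"dy":0.14,"dz":0,"twist":0},{"dx":-0.2,"dy":0.17,"dz":0,"twist":0},{"dx":-0.2,"dy":0.19,"dz":0,"twist":0},{"dx":-0.2,"dy":0.2,"dz":0,"twist":0},{"dx":-0.2,"dy":0.2,"dz":0,"twist":0}])

```text
t: 30.63
eef_pos: [0.3678, -0.4704, 0.214]
ee_rot: [-0.417, 1.569, 2.579]
force: [0.6, -0.1, 0.9]
width: 0.0451
```

```bash
python3 look.py 13; python3 -c "
import cv2
a=cv2.imread('pics/scene13.png')[130:220,250:350];b=cv2.imread('pics/top13.png')[150:220,150:250]
cv2.imwrite('pics/s13d.png',cv2.resize(a,None,fx=6.5,fy=6.5,interpolation=cv2.INTER_CUBIC))
cv2.imwrite('pics/t13d.png',cv2.resize(b,None,fx=6.5,fy=6.5,interpolation=cv2.INTER_CUBIC))"
```

```text
30.6333 [ 0.3678 -0.4704  0.214 ] jaw 171.63453747737904 F [ 0.6142 -0.0926  0.8911] M [ 0.041   0.0315 -0.0014] 0.04507493560518954 [-0.5802  0.2491 -0.1988  0.     -1.1249  0.4342]
```

View pics/scene13.png

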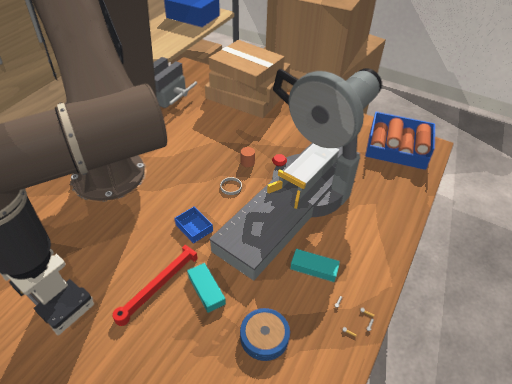

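View pics/s13d.png

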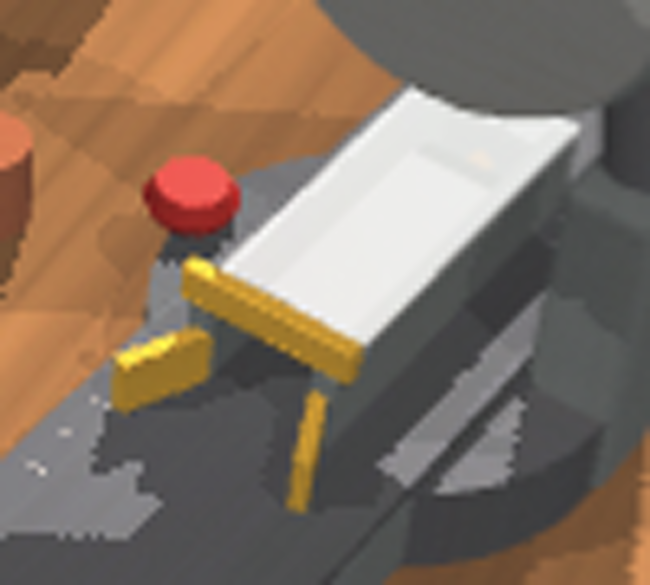

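View pics/t13d.png

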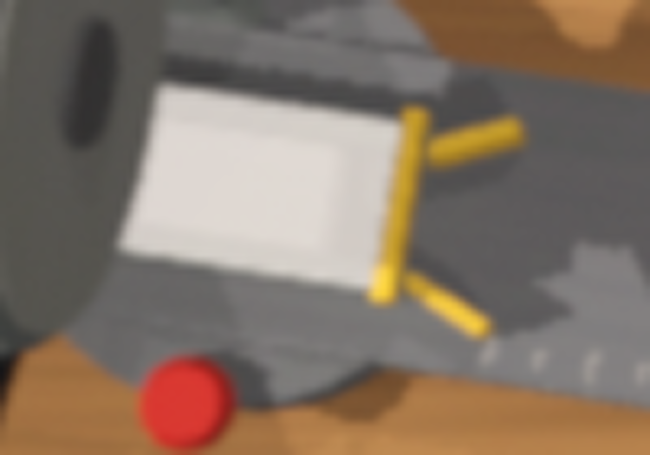

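View pics/top13.png

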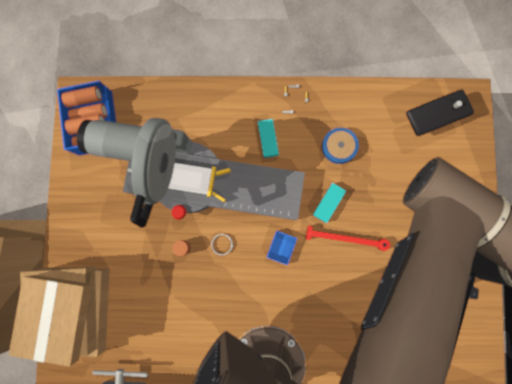

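Scene: the stick lies flat beside the saw's front-left, head (190,255), butt (122,316). Bystanders look unmoved. Through the cover, the bar's front end meets the dark pad at crop (455,165). I check the tail position numerically and compare the bystanders with the first picture.

Run:
```python
from station import arm
from h import *
np.set_printoptions(precision=4,suppress=True)
t=arm.camera_model('top')
ex=np.array([.9898,-.1426]);ey=np.array([.1426,.9898])
for u,v in ((342,150),(328,248)):
  P=unproj(t,(u/6.5+150,v/6.5+150),.09)[:2]-[.566,.17];print('tail',P@ex,P@ey)
for a,b,m in (('top0','top13','blobs'),('scene0','scene13','blobs')):
  A,B=[cv2.cvtColor(cv2.imread(f'pics/{x}.png'),cv2.COLOR_BGR2HSV) for x in (a,b)]
  regs=dict(top=dict(tray=(225,270,262,302),clamp=(230,258,206,238),discs=(124,168,318,362),roll=(238,258,170,190),turq2=(115,162,255,282)),scene=dict(tray=(203,243,172,215),clamp=(174,198,216,246),discs=(305,362,236,294),roll=(144,170,238,258),turq2=(248,282,288,342)))[a[:-1]]
  for n,(y0,y1,x0,x1) in regs.items():
    pa,pb=[np.float32(cv2.GaussianBlur(I[y0:y1,x0:x1,1],(3,3),0)) for I in (A,B)]
    print(a,n,cv2.phaseCorrelate(pa,pb,cv2.createHanningWindow(pa.shape[::-1],cv2.CV_32F)))
```

```text
tail 0.022736056218739 0.039515295019833294
tail -0.02425725937898884 0.03785255782922477
top0 tray ((0.025522679656997838, 0.409716866486054), 0.8560500542322794)
top0 clamp ((-0.20787426931885022, -0.11302078875835164), 0.8484226355950037)
top0 discs ((0.4895542056411628, 0.46279712296760067), 0.9048146490403164)
top0 roll ((0.08605010887355036, 0.11590496194797417), 0.9555035138130188)
top0 turq2 ((0.36932966115285915, 0.058423343401781125), 0.7836398938555776)
scene0 tray ((0.42768800503521476, 0.011521030147633837), 0.8857425355911255)
scene0 clamp ((0.046408627211597775, 0.12552024779891546), 0.9136041704151365)
scene0 discs ((0.018252180429968234, -0.03472687457964696), 0.9089313681920369)
scene0 roll ((0.08682583208394767, 0.35823552031131634), 0.8971253646744622)
scene0 turq2 ((-0.10937429992571168, -0.04808161012474699), 0.7330444447788191)
```

```bash
python3 -c "
from station import arm
print(arm.job_done(), arm.get_state()['t'])"
```

```text
the job is handed in; nothing more can be done
the job is handed in; nothing more can be done
```

The bar was fed fully into the guard with the stick alone and pressed against the length stop, and the job is handed in at about 31 s of the 72 s. No verdict came back.

**Feed and press:** I twice backed the stick off briefly because a side force of about 4 N was building between its head and the bar tail, and recentred it by 1.5–2 mm each time. The stiff stop was met with the bar tail about 40 mm inside the mouth. I held about 12–13 N for over a second. The highest reading at any step was 13.2 N; forces within a step were not recorded.

**Stick:** I drew it out and lowered it until the bench pushed back with 9 N. I eased that to 6 N before opening the fingers, and then lifted clear. It lies flat at the front-left of the saw, level with its front end rather than along its flank, because the tray and clamp left too little room there.

**Last checks:**
- **Bar:** Through the cover, its front end looks to meet the pad. Its tail measures 38–40 mm inside the mouth, about 3 mm less than by feel (42 mm under load), which is within the camera error and the pad's spring-back.
- **Bystanders:** All sit within half a pixel of the first pictures.
- **Camera mismatch:** The stick appeared about 2 mm off its predicted place in the scene camera. I could not tell whether that was calibration or a real offset.

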